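# Pack up the front foot of a drive unit with a pry bar

## Task

The front foot of the drive unit needs a packer under it. Pry the unit's front edge up with the pry bar over the half-round wooden block, swing the pressed-down tail under the arm of the holdfast so that the bar stays there when you let go, and slide the slotted packer under the foot, fully home round the stud. Then free the bar, let the unit down gently onto the packer and lay the bar flat on the bench, clear of the unit; leave the other things on the bench where they are.

Things in the scene. Friction and masses are not known exactly. Their poses are not given: they have to be found in the camera images.
- stud (a point): Threaded stud, 10 mm thick, 66 mm high, fixed in the bench; it passes up through the front foot of the grey drive unit, its nut backed off to the top. Point: on its axis at bench height. x = level, square into the unit (the way in for bar and packer), z up, y level to the left of x. The unit's front foot spans x -17 to 18, y -30 to 30 mm; its underside rests on the bench at first.
- mount: The drive unit's place on the bench: gear case and motor on a base plate 180 mm wide (y), 170 deep (x), 12 thick, on 12 mm feet; 127 mm high, about 2 kg. Origin: bench height, below the middle of the plate's front edge; axes as the stud's. The gear case stands behind the stud, front at x = 48, with a shaft stub out to x = 26 at height 66 to 82 mm. The unit rocks up about its rear bolts at x = 160, z = 0.
- pry_point (a point): Where to pry: on the lower front edge of the unit's base plate, 85 mm to the right (-y) of the stud, 12 mm high. Fixed point (it does not rise with the unit), axes as the stud's. With the unit down the gap under the plate here is 12 mm high and 22 mm deep; a rib then stops the bar. Lifting takes about 7 to 13 N at this edge.
- drive_unit (a joint): How far the unit is rocked up about its rear bolts, rad: 0 = front foot down on the bench, stop at 0.2. The front edge rises 1.6 mm for each 0.01 rad. It falls back by its own weight. The packer passes from 0.08 up; resting on the packer it reads about 0.067.
- fulcrum_top (a point): Fixed half-round wooden block, radius 20 mm, 72 mm long, flat side on the bench, its length square to the way the bar goes in, about 55 mm in front of the pry point. Point: middle of its ridge, 20 mm high; y along the ridge.
- holdfast_arm (a point): Fixed bench holdfast of dark round steel, about 134 mm in front of the fulcrum: a post 12 mm thick (collar 22, flange 38 mm) bent over into an arm 12 mm thick, 60 mm high at its top. Point: underside of the arm, 45 mm high, 18 mm from the post's axis. y along the arm away from the post (the open end, 21 mm on, where the bar comes in), x roughly the way the bar goes into the unit, z up.
- bar_mid (a point): Dark steel pry bar, lying flat: straight shaft 197 mm long, 22 mm wide (y), 10 mm thick, and a wedge nose 35 mm long bent up by 20 degrees; 0.26 kg. Point: middle of the shaft's thickness, 115 mm from the tail end, 82 mm from the bend. x to the nose, z up (the side the nose is bent to). With the shaft 25 degrees tail-high on the fulcrum the nose lies almost level and goes 17 mm into the gap.
- bar_tip (a point): Tip of the pry bar's nose (edge 3 mm thick, 22 mm wide), at x = +114, z = +8 mm from bar_mid. Axes as bar_mid.
- packer_grip (a point): Grip of the loose steel packer: an upright tab 10 mm thick (y), 42 mm long (x), 8 to 41 mm high, on the rear half of its plate. Point: centre of the tab, 26 mm up. x to the fork, z up. The plate, 130 mm long, 52 wide, 8 thick, reaches 102 mm ahead (+x) and 28 mm behind this point; a slot 15 mm wide, 34 mm deep opens in its front end. 0.3 kg.
- packer_seat (a point): Point of the packer where the stud's axis stands when it is fully home: 73 mm ahead (+x) of packer_grip on the centre line, 4 mm up, 29 mm behind the fork's tips; the slot's bottom is 5 mm behind it.
- label_box: Bystander: small white carton, 62x92x35 mm; centre of its underside.
- tape_roll: Bystander: roll of brown tape, 108 mm across, 48 mm high; centre of its underside.
- parts_case: Bystander: blue case, 122x172x53 mm; centre of its underside.
- fulcrum: The wooden block itself; centre of its flat underside, axes as fulcrum_top.
- holdfast: The holdfast itself; foot of its post, axes as holdfast_arm.
- pry_bar: The pry bar itself; underside of the shaft below bar_mid.
- packer: The packer itself; centre of the plate's underside, 37 mm ahead of packer_grip.

How it is judged:
By the outcome, as a careful person would: the job done as asked, in the order asked, and still so for the second after the job is handed in, with the robot touching nothing.
It also fails if it takes over 72 s, if anything falls off the work surface, if the arm or the gripper's body presses on something with over 40 N, if the wrist force passes 120 N, or if a joint passes its speed limit or range.

## Robot

A 6-joint arm with a two-finger parallel gripper is mounted at the origin on a cart in front of the work surface, level with it; the furniture and walls round the work are solid. World frame = base frame: x ahead of the robot, y to its left, z up, the work surface at z = 0. Lengths are in mm, angles in rad, forces in N, time in s.
With the tool pointing down it reaches from about 275 to 750 mm from the base axis. Payload 10.2 kg.
Tool frame: the origin (TCP) lies at the very end of the fingers, on their centre line; the grasp point (between the pads) lies 19 mm behind it; z points along the fingers, y is the line along which they close (so a half turn about z gives the same grasp; the last joint's range is limited). The gripper opens to 85 mm and grips with 20 to 120 N. Pads are 22 mm wide; open, the fingers measure 114 mm over their backs; the gripper's body (76 mm by 85 mm) begins 54 mm behind the grasp point. The pads swing forward as they close: fully open they stand 13 mm farther back than shut.
Start: joints at [-1.48, 0.313, 1.498, -0, 1.331, -0.223], TCP at [162.042, -499.373, 231.294] pointing down, gripper open.
Joint ranges: [-2.94, 2.94], [-0.97, 2.17], [0.19, 2.56], [-1.23, 4.37], [0.02, 3.11], [-2.88, 2.88]. Speed limits (rad/s): [2.39, 2.39, 3.01, 3.14, 3.14, 3.14].

## Interface

Orientations are given as a unit quaternion [w, x, y, z].
In Python, from rig import ctrl gives the robot as it stands.
- The arm moves only by the tool step_arm, never from a script. Its argument "increments" is a list of rows, each a list of 3 entries, a list of its own where there are three numbers: the shift along the tool's x, y, z in cm, then the turn, a rotation vector about the tool's x, y, z in degrees, then the opening in per cent of the stroke, from 0 (shut) to 100 (fully open). A call has 1 to 8 rows; each row is the pose to reach, as a shift and turn from the pose commanded when the call began, along the tool's axes at that moment; what a row does not reach only later rows make up. A row lasts 1/8 s, in which the tool goes at most 62.5 mm and 10.7 degrees, less where a joint would pass 70% of its speed; a pose out of reach is approached as far as the arm can. A call with a gripper value outside its range is refused whole. The fingers move at their own pace and stop on an object; "squeeze" is the grip in N (left out, the last holds). Time passes only in rows, so rows that repeat a pose let the fingers close. It gives the time, the measured TCP pose, the force, the opening and the grip force at its end, in the units of the state.
- ctrl.sense(): the state, without advancing time (a new reading comes with each control period).
- ctrl.capture(name): name is "side" or "top" or "wrist"; returns a dict with "img" (400x640x3 uint8, red, green, blue), "fx", "fy", "cx", "cy" (pixels), "extrinsics" (4x4, takes a point from camera to world coordinates). Camera axes: x right, y down, z forward; pixel columns grow to the right and rows downward; lengths in mm; the calibration is good to about 2 mm. The wrist camera is an equidistant fisheye: a pixel r from the principal point sees the ray r / f radians off the axis. A picture is of the moment at which its call begins. There is no depth.
- ctrl.finish_job(): hands the job in; it is judged then, once.
The state is a dict: "time_s": time; "joints": joint angles; "dq": joint speeds; "tau": joint torques, N m; "eef_pos": TCP position; "ee_rot": TCP orientation; "force": force on the tool from outside, world axes, zero at the start; "wrist_torque": the same for the moment, N m; "grip_width": opening from 0.0 (shut) to 1.0 (fully open); "grip_force": force on a finger pad.
Only numpy, scipy, OpenCV 4.12 (cv2) and the standard library are available. Lean on these libraries where they do the work, as an engineer would, in place of code of your own. Each camera call takes 0.05 s, during which the arm holds its last target. There are 200 camera calls.

## Working session

There is one attempt and no reset: what is moved stays moved. The work goes in short steps, Python scripts to look and compute and a tool call to move; the robot and the scene stay as the last step left them, time stands still between calls to the robot, and variables do not carry over. Pictures are saved under pics/ and viewed, at most 10 in all, crops included, and the job is handed in when it is done.

Besides the shell and the picture viewer there is one more tool, called after "Emit:" in YAML: its name, and indented under it one key for each argument. step_arm: Moves the arm, as the interface text tells. Its arguments: {"type":"object","properties":{"increments":{"type":"array"},"squeeze":{"type":"number"}},"required":["increments"]}

```bash
ls; mkdir -p pics; python3 - <<'E'
from rig import ctrl
import cv2,numpy as np
print(ctrl.sense())
for n in ["top","side"]:
    c=ctrl.capture(n); cv2.imwrite(f"pics/{n}0.png",c["img"][:,:,::-1]); np.save(f"pics/{n}0.npy",c,allow_pickle=True)
    print(n,c["fx"],c["fy"],c["cx"],c["cy"],c["extrinsics"].__repr__())
E
```

```text
pics
{'time_s': 0.0, 'joints': array([-1.48038445e+00,  3.13471391e-01,  1.49844405e+00,  1.44860501e-05,
        1.33099981e+00, -2.23334458e-01]), 'dq': array([ 0.00022516, -0.00133292,  0.00160364,  0.00065542,  0.00092453,
       -0.00105413]), 'tau': array([ 1.41973462e-03, -4.12272263e+01, -2.59734374e+01, -1.03356717e-04,
        4.25519320e-03,  2.18953414e-05]), 'eef_pos': array([ 162.0284874 , -499.09996537,  230.72150745]), 'ee_rot': array([-6.59372589e-04,  9.87720672e-01,  1.56228798e-01,  5.09375932e-05]), 'force': array([-0.017641  ,  1.55592683,  0.22690058]), 'wrist_torque': array([-0.02904904, -0.01415805, -0.00605658]), 'grip_force': 0.0, 'grip_width': 1.0007467326381256}
top 498.5603210583068 498.5603210583068 312.96444075990064 200.7617333180975 array([[ 8.64520236e-02, -9.74076517e-01,  2.09047812e-01,
         1.51099634e+02],
       [-9.96240231e-01, -8.57071819e-02,  1.26364909e-02,
        -4.35949694e+01],
       [ 5.60798980e-03, -2.09354291e-01, -9.77823773e-01,
         1.65122992e+03],
       [ 0.00000000e+00,  0.00000000e+00,  0.00000000e+00,
         1.00000000e+00]])
side 393.41123818403645 393.41123818403645 320.81603742444145 198.08624876463955 array([[-8.15035936e-01, -3.67917949e-01,  4.47607870e-01,
        -2.13451108e+02],
       [-5.79407726e-01,  5.19885974e-01, -6.27698384e-01,
         9.79589669e+02],
       [-1.76355149e-03, -7.70944198e-01, -6.36900254e-01,
         1.09569193e+03],
       [ 0.00000000e+00,  0.00000000e+00,  0.00000000e+00,
         1.00000000e+00]])
```

View pics/top0.png

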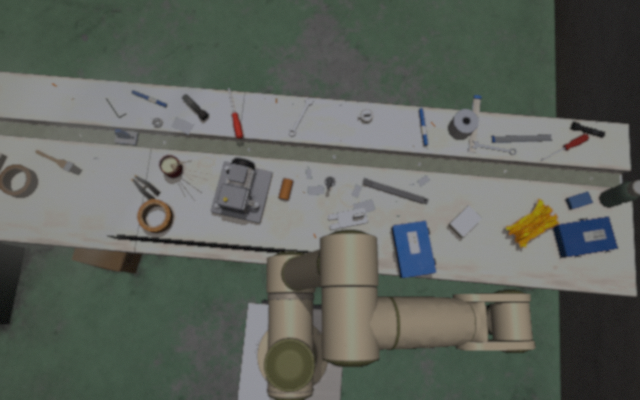

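View pics/side0.png

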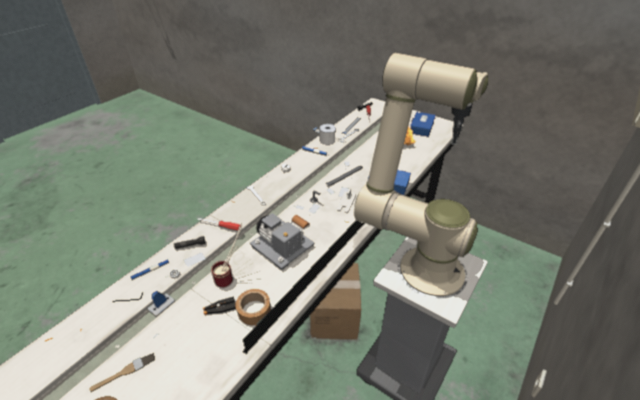

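Top view: unit about (242,190), fulcrum (286,188), holdfast (330,185), bar (395,190), packer (348,217); coarse at about 3 mm per pixel. I'll enlarge both and use the wrist camera for accuracy.

```bash
cat > h.py <<'E'
import numpy as np,cv2
from scipy.spatial.transform import Rotation as R
from rig import ctrl
def load(n): return np.load(f"pics/{n}.npy",allow_pickle=True).item()
def snap(n,name):
    c=ctrl.capture(n); np.save(f"pics/{name}.npy",c,allow_pickle=True); c["name"]=n; return c
def ray(c,u,v,fish=False):
    x=np.array([(u-c["cx"])/c["fx"],(v-c["cy"])/c["fy"]])
    if fish:
        r=np.hypot(*x); d=np.array([*(x/r*np.sin(r)),np.cos(r)]) if r>1e-9 else np.array([0,0,1.])
    else: d=np.array([*x,1])
    E=c["extrinsics"]; return E[:3,3],E[:3,:3]@d
def onz(c,u,v,z,fish=False):
    o,d=ray(c,u,v,fish); return (o+d*(z-o[2])/d[2])
def proj(c,p,fish=False):
    E=c["extrinsics"]; q=E[:3,:3].T@(np.asarray(p,float)-E[:3,3])
    if fish:
        t=np.arctan2(np.hypot(q[0],q[1]),q[2]); n=q[:2]/np.hypot(q[0],q[1])*t
    else: n=q[:2]/q[2]
    return n*[c["fx"],c["fy"]]+[c["cx"],c["cy"]]
E
python3 - <<'E'
from h import *
t=load("top0");im=t["img"][150:290,200:490,::-1]
a=cv2.resize(im,None,fx=2.7,fy=2.7,interpolation=cv2.INTER_CUBIC)
c=snap("wrist","w0"); print(c["fx"],c["cx"],c["cy"],c["extrinsics"])
cv2.imwrite("pics/w0.png",c["img"][:,:,::-1]);cv2.imwrite("pics/topc.png",a)
for n,p in dict(unit=(242,190),ful=(286,188),hold=(330,185),bar0=(363,180),bar1=(427,201),pack=(348,217)).items(): print(n,onz(t,*p,10).round())
E
```

```text
309.70691628693146 318.4216391877491 200.97796853192386 [[ 3.09124639e-01 -9.05942754e-01 -2.89326259e-01  2.35914660e+02]
 [-9.51020533e-01 -2.94912920e-01 -9.26623679e-02 -4.75481759e+02]
 [-1.37925120e-03  3.03799434e-01 -9.52735011e-01  3.73641568e+02]
 [ 0.00000000e+00  0.00000000e+00  0.00000000e+00  1.00000000e+00]]
unit [518. 220.  10.]
ful [538.  72.  10.]
hold [561. -75.  10.]
bar0 [ 589. -186.   10.]
bar1 [ 535. -405.   10.]
pack [ 457. -144.   10.]
```

View pics/topc.png

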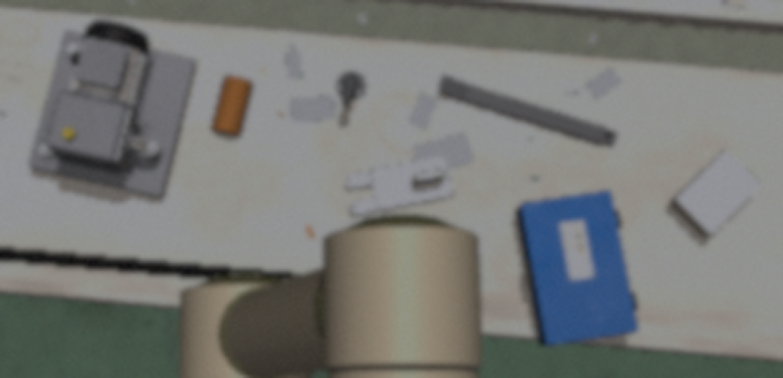

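View pics/w0.png

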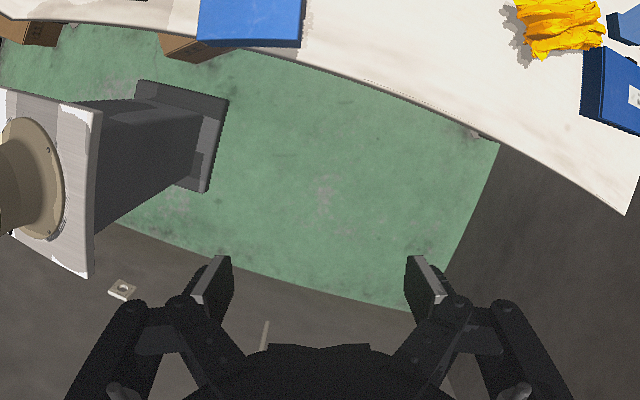

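Unit front faces −y (image right); bar nose end is unclear. The wrist view shows none of the work area, so I'll move above the middle and look.

Emit:
step_arm:
  increments:
    - [[41,-29,-10],[0,0,0],100]
    - [[41,-29,-10],[0,0,0],100]
    - [[41,-29,-10],[0,0,0],100]
    - [[41,-29,-10],[0,0,0],100]
    - [[41,-29,-10],[0,0,0],100]
    - [[41,-29,-10],[0,0,0],100]
    - [[41,-29,-10],[0,0,0],100]
    - [[41,-29,-10],[0,0,0],100]

```text
time_s: 1.15
eef_pos: [456.3, -104.6, 329.3]
ee_rot: [0.0, 0.988, 0.156, 0.0]
force: [0.1, -0.2, -0.1]
grip_width: 0.996
grip_force: 0.0
```

Emit:
step_arm:
  increments:
    - [[0,0,0],[0,0,0],100]
    - [[0,0,0],[0,0,0],100]

```text
time_s: 1.4
eef_pos: [455.1, -106.7, 328.5]
ee_rot: [-0.0, 0.988, 0.156, -0.0]
force: [-0.1, -0.2, 0.5]
grip_width: 1.002
grip_force: 0.0
```

```bash
python3 - <<'E'
from h import *
s=ctrl.sense();print(s["eef_pos"],s["ee_rot"],s["joints"],s["time_s"])
c=snap("wrist","w1"); print(c["extrinsics"].round(3))
cv2.imwrite("pics/w1.png",cv2.resize(c["img"][:,:,::-1],(800,500),interpolation=cv2.INTER_CUBIC))
snap("top","top1");snap("side","side1")
E
```

```text
[ 455.11825873 -106.66726494  328.49504912] [-1.37681748e-04  9.87696597e-01  1.56381554e-01 -4.72323922e-04] [-4.81461616e-01  1.30446433e-01  1.47482040e+00 -3.42068981e-04
  1.53724848e+00  7.75294178e-01] 1.4
[[ 3.09000e-01 -9.06000e-01 -2.90000e-01  5.29138e+02]
 [-9.51000e-01 -2.95000e-01 -9.40000e-02 -8.28530e+01]
 [-1.00000e-03  3.05000e-01 -9.52000e-01  4.71250e+02]
 [ 0.00000e+00  0.00000e+00  0.00000e+00  1.00000e+00]]
```

View pics/w1.png

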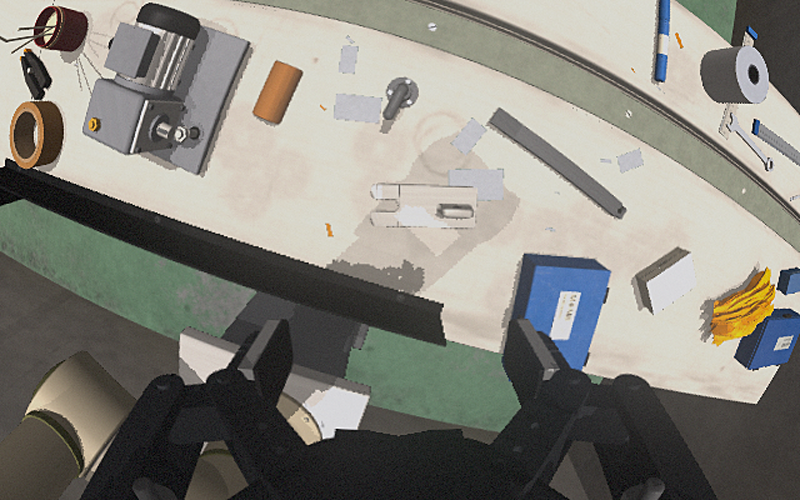

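Everything shows: unit (150,95), fulcrum (277,92), holdfast (398,98), packer (425,205, fork left), bar (490,112)-(620,212). One zoomed montage for the bar's ends, holdfast, and stud.

```bash
python3 - <<'E'
from h import *
c=load("w1");im=c["img"][:,:,::-1]
def cr(u0,v0): return cv2.resize(im[v0:v0+75,u0:u0+100],(400,300),interpolation=cv2.INTER_CUBIC)
g=np.vstack([np.hstack([cr(385,75),cr(425,105)]),np.hstack([cr(280,45),cr(100,70)])])
cv2.imwrite("pics/m1.png",g)
E
```

```text
(no output)
```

View pics/m1.png

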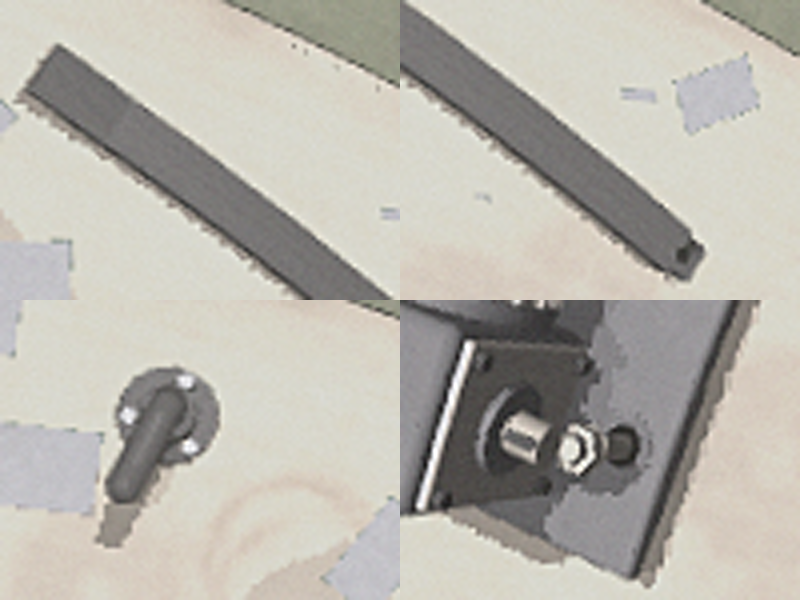

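Nose is the upper-left end of the bar (bend visible), tail with hole lower-right; the holdfast's arm points toward the robot (−x-ish) and its open end is at native (310,94); stud nut native (144,107), plate hole (155,106).

```bash
python3 - <<'E'
from h import *
c=load("w1")
P=lambda u,v,z: onz(c,u,v,z,True)
for n,a in dict(tipA=(399.5,86,14),tipB=(390.5,98.75,14),tailA=(501.2,166.2,10),tailB=(496.2,175,10),flange=(322.5,73.75,5),armend=(310.5,93.75,54),armtoppost=(323,69.5,57),stud64=(143.75,107.5,64),studhole=(155.5,106.25,24),pl1=(158.75,138.75,24),pl2=(200,33.6,24)).items(): print(n,P(*a).round(1))
# fulcrum, orange mask; packer, bar masks
im=c["img"]; hsv=cv2.cvtColor(im,cv2.COLOR_RGB2HSV)
m=cv2.inRange(hsv,(5,100,60),(20,255,255));m[:, :195]=0;m[:,250:]=0;m[110:]=0
k=max(cv2.findContours(m,0,2)[0],key=cv2.contourArea);r=cv2.boxPoints(cv2.minAreaRect(k));print("ful",cv2.contourArea(k))
for p in r: print(p.round(1),P(*p,10).round(1),P(*p,0).round(1))
# packer line features (native) 
for n,a in dict(f1=(370/1.25,190/1.25,8),f2=(372/1.25,222/1.25,8),b1=(477/1.25,187/1.25,8),b2=(475/1.25,227/1.25,8),tabL=(441/1.25,212/1.25,41),tabR=(474/1.25,212/1.25,41)).items(): print(n,P(*a).round(1))
cr=im[135:195,285:395,::-1];g=cv2.resize(cr,(660,360),interpolation=cv2.INTER_CUBIC)
cv2.imwrite("pics/pk.png",g)
# bar mask long edges
gr=cv2.cvtColor(im,cv2.COLOR_RGB2GRAY);b=cv2.inRange(gr,60,130);q=np.zeros_like(b);q[80:180,388:506]=b[80:180,388:506]
q=cv2.morphologyEx(q,cv2.MORPH_OPEN,np.ones((5,5)))
k=max(cv2.findContours(q,0,2)[0],key=cv2.contourArea)
w=np.array([P(*p[0],10)[:2] for p in k],np.float32);print("bar",cv2.minAreaRect(w),cv2.boxPoints(cv2.minAreaRect(w)))
E
```

```text
tipA [ 596.5 -186.6   14. ]
tipB [ 573.3 -180.    14. ]
tailA [ 545.  -406.5   10. ]
tailB [ 527.4 -403.5   10. ]
flange [575.8 -73.6   5. ]
armend [540.3 -67.9  54. ]
armtoppost [576.3 -73.5  57. ]
stud64 [461.8 160.8  64. ]
studhole [461.8 163.1  24. ]
pl1 [413. 145.  24.]
pl2 [586.4 120.8  24. ]
ful 989.5
[200.9  90.3] [502.   97.9  10. ] [501.5 101.8   0. ]
[220.5  47.1] [573.9  86.8  10. ] [574.9  90.5   0. ]
[241.9  56.9] [566.9  49.1  10. ] [567.7  52.    0. ]
[222.3 100. ] [495.9  59.3  10. ] [495.2  62.4   0. ]
f1 [451.4 -72.2   8. ]
f2 [414.  -86.3   8. ]
b1 [ 496.1 -194.6    8. ]
b2 [ 448. -210.    8.]
tabL [ 457.8 -157.2   41. ]
tabR [ 470.  -193.5   41. ]
bar ((560.5695190429688, -290.00860595703125), (221.35951232910156, 23.94232749938965), 76.82112884521484) [[ 523.67957 -395.04407]
 [ 546.99133 -400.50275]
 [ 597.4595  -184.97314]
 [ 574.1477  -179.51447]]
```

View pics/pk.png

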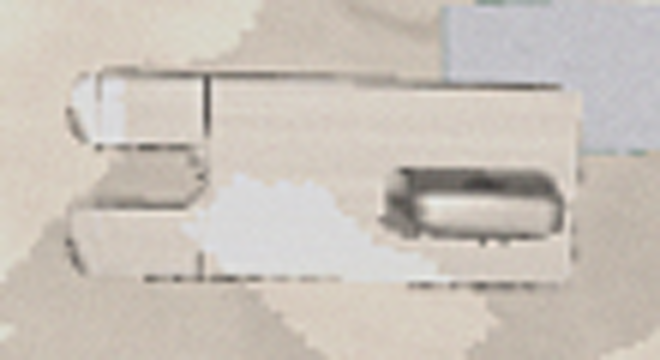

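Packer crop: fork left, tab at crop (490,205); fits the measured axis (107.7°, tab centre ≈ (464,−175)). Bar axis ≈ 77.2°, mid ≈ (561,−293.5). Now a move helper.

```bash
cat >> h.py <<'E'
def rot(yaw,pitch):
    a,p=np.radians([yaw,pitch]); f=np.array([np.cos(a),np.sin(a),0]); u=np.array([0,0,1])
    x=np.cos(p)*f-np.sin(p)*u; z=-np.sin(p)*f-np.cos(p)*u
    return np.c_[x,np.cross(z,x),z]
def inc(*ts,base=None):
    """targets (pos,yaw,pitch) -> increments from the present pose (or base)"""
    s=ctrl.sense()
    if base is None: p0=s["eef_pos"];q=s["ee_rot"];R0=R.from_quat(q[[1,2,3,0]]).as_matrix()
    else: p0=np.array(base[0],float);R0=rot(*base[1:])
    print("t",round(s["time_s"],2),"at",s["eef_pos"].round(1),"yaw",np.degrees(np.arctan2(R0[1,0],R0[0,0])).round(1),"pitch",np.degrees(np.arcsin(-R0[2,0])).round(1),"F",s["force"].round(1),"w",round(s["grip_width"]*85,1))
    for pos,y,p in ts:
        print((R0.T@(np.array(pos,float)-p0)/10).round(2).tolist(),np.degrees(R.from_matrix(R0.T@rot(y,p)).as_rotvec()).round(2).tolist())
E
python3 -c "
from h import *
inc(((554.4,-322.7,60),77.2,0))"
```

```text
t 1.55 at [ 454.9 -107.5  328.7] yaw 17.9 pitch 0.0 F [ 0.3  0.7 -0.8] w 84.8
[2.89, 23.54, 26.86] [-0.03, 0.02, -59.34]
```

Emit:
step_arm:
  increments:
    - [[2.9,23.5,26.9],[0,0,-59.3],60]
    - [[2.9,23.5,26.9],[0,0,-59.3],60]
    - [[2.9,23.5,26.9],[0,0,-59.3],60]
    - [[2.9,23.5,26.9],[0,0,-59.3],60]
    - [[2.9,23.5,26.9],[0,0,-59.3],60]
    - [[2.9,23.5,26.9],[0,0,-59.3],60]
    - [[2.9,23.5,26.9],[0,0,-59.3],60]
    - [[2.9,23.5,26.9],[0,0,-59.3],60]

```text
time_s: 2.55
eef_pos: [555.2, -321.5, 60.9]
ee_rot: [0.0, 0.782, 0.624, 0.0]
force: [0.5, -0.0, 1.0]
grip_width: 0.596
grip_force: 0.0
```

Emit:
step_arm:
  increments:
    - [[0,0,0],[0,0,0],60]

```text
time_s: 2.68
eef_pos: [555.8, -321.0, 61.7]
ee_rot: [0.001, 0.781, 0.624, 0.0]
force: [-1.2, 0.0, 0.6]
grip_width: 0.599
grip_force: 0.0
```

```bash
python3 - <<'E'
from h import *
inc(((554.4,-322.7,2),77.2,0))
c=snap("wrist","w2")
g=c["img"][:,:,::-1];cv2.imwrite("pics/w2.png",g)
E
```

```text
t 2.67 at [ 555.8 -321.    61.7] yaw 77.3 pitch 0.1 F [-1.2  0.   0.6] w 50.9
[-0.19, -0.11, 5.97] [0.13, 0.06, 0.06]
```

View pics/w2.png

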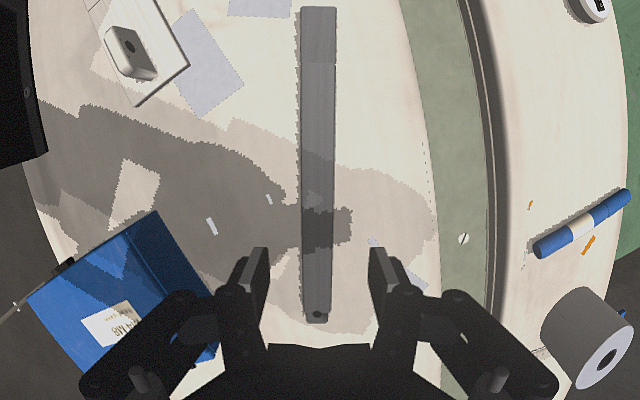

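Bar is centred between the fingers (u≈318), tip at (319,7), tail hole at (317,316). Refine the pose, then grasp.

```bash
python3 - <<'E'
from h import *
c=load("w2");P=lambda u,v,z: onz(c,u,v,z,True)
for a in [(302,7,14),(336,7,14),(303,64,10),(335,64,10),(302.5,200,10),(334,200,10),(307,321,8),(327,321,8)]: print(a,P(*a).round(1))
E
```

```text
(302, 7, 14) [ 577. -182.   14.]
(336, 7, 14) [ 597.1 -186.5   14. ]
(303, 64, 10) [ 569.4 -217.7   10. ]
(335, 64, 10) [ 588.6 -222.    10. ]
(302.5, 200, 10) [ 549.1 -302.9   10. ]
(334, 200, 10) [ 569.4 -307.5   10. ]
(307, 321, 8) [ 527.7 -403.7    8. ]
(327, 321, 8) [ 543.5 -407.2    8. ]
```

Emit:
step_arm:
  increments:
    - [[-0.1,-0.05,3],[0,0,0],60]
    - [[-0.1,-0.05,5.5],[0,0,0],60]
    - [[-0.1,-0.05,5.9],[0,0,0],60]
    - [[-0.1,-0.05,5.9],[0,0,0],10]
    - [[-0.1,-0.05,5.9],[0,0,0],10]
    - [[-0.1,-0.05,5.9],[0,0,0],10]
    - [[-0.1,-0.05,5.9],[0,0,0],10]
    - [[-0.1,-0.05,5.9],[0,0,0],10]
  squeeze: 110

```text
time_s: 3.72
eef_pos: [555.6, -322.3, 3.0]
ee_rot: [0.001, 0.781, 0.624, 0.0]
force: [-1.0, 2.3, 6.5]
grip_width: 0.214
grip_force: 108.2
```

Emit:
step_arm:
  increments:
    - [[0,0,0],[0,0,0],10]
    - [[0,0,0],[0,0,0],10]

```text
time_s: 3.98
eef_pos: [555.5, -322.3, 3.0]
ee_rot: [0.001, 0.781, 0.624, 0.0]
force: [-1.6, 1.9, 6.3]
grip_width: 0.209
grip_force: 108.2
```

```bash
python3 - <<'E'
from h import *
s=ctrl.sense();print(s["grip_force"])
inc(((554.4,-322.7,120),77.2,0))
E
```

```text
108.18970084190369
t 3.98 at [ 555.5 -322.3    3. ] yaw 77.3 pitch 0.1 F [-1.6  1.9  6.3] w 17.7
[-0.08, -0.07, -11.7] [0.13, 0.07, 0.09]
```

```bash
python3 - <<'E'
from h import *
inc(((554.4,-322.7,120),77.2,0),((440,10,200),0,0))
E
```

```text
t 3.98 at [ 555.5 -322.3    3. ] yaw 77.3 pitch 0.1 F [-1.6  1.9  6.3] w 17.7
[-0.08, -0.07, -11.7] [0.13, 0.07, 0.09]
[29.85, -18.54, -19.78] [0.16, -0.03, 77.29]
```

Emit:
step_arm:
  increments:
    - [[0,0,-5],[0,0,0],10]
    - [[0,0,-10],[0,0,0],10]
    - [[5,-3,-15],[0,0,10],10]
    - [[9,-6,-20],[0,0,20],10]
    - [[13,-8,-20],[0,0,30],10]
    - [[17,-10.5,-20],[0,0,40],10]
    - [[21,-13,-20],[0,0,50],10]
    - [[25,-15.5,-20],[0,0,60],10]

```text
time_s: 4.97
eef_pos: [457.9, -42.5, 201.6]
ee_rot: [0.0, 0.989, 0.147, 0.001]
force: [1.3, 0.3, -2.2]
grip_width: 0.208
grip_force: 108.9
```

```bash
python3 - <<'E'
from h import *
inc(((440,10,200),0,0))
E
```

```text
t 4.97 at [457.9 -42.5 201.6] yaw 16.9 pitch -0.1 F [ 1.3  0.3 -2.2] w 17.6
[-0.18, -5.54, 0.16] [0.03, -0.06, 16.94]
```

Emit:
step_arm:
  increments:
    - [[-0.2,-5.5,0],[0,0,16],10]
    - [[-0.2,-5.5,0],[0,0,16],10]
    - [[-0.2,-5.5,0],[0,0,16],10]

```text
time_s: 5.35
eef_pos: [440.4, 8.4, 201.6]
ee_rot: [0.0, 1.0, 0.012, 0.001]
force: [0.7, -0.3, -2.6]
grip_width: 0.207
grip_force: 109.0
```

```bash
python3 - <<'E'
from h import *
inc()
c=snap("wrist","w3")
g=c["img"][:,:,::-1];cv2.imwrite("pics/w3.png",cv2.resize(g,(800,500),interpolation=cv2.INTER_CUBIC))
E
```

```text
t 5.35 at [440.4   8.4 201.6] yaw 1.4 pitch -0.1 F [ 0.7 -0.3 -2.6] w 17.6
```

View pics/w3.png

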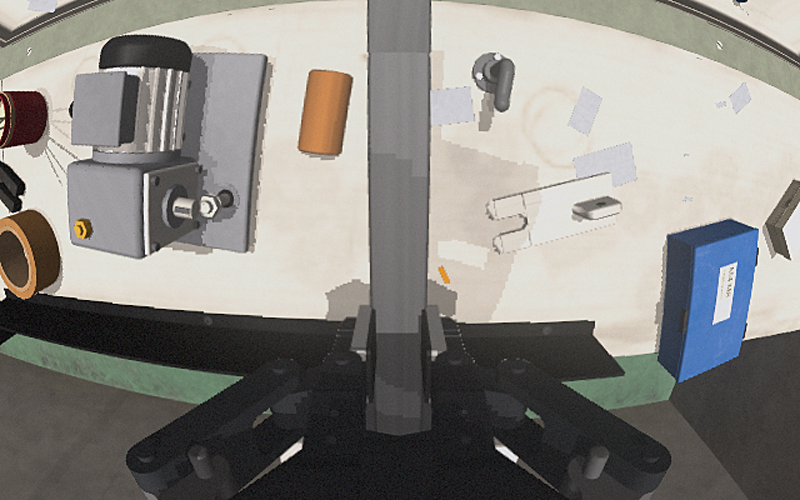

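Clear view: plate's front edge (267,55)-(246,252), fulcrum (309..353, 72..157), holdfast post (490,70), arm end (500,105), nut (209,207), packer fork left with slot (510,225).

```bash
python3 - <<'E'
from h import *
c=load("w3");P=lambda u,v,z: onz(c,u/1.25,v/1.25,z,True).round(1)
im=c["img"];g=cv2.cvtColor(im,cv2.COLOR_RGB2GRAY).astype(int)
for v in (60,80,100,120,140,160,180): print("row",v,g[v,188:222])
for n,a in dict(pl1=(267,55,24),pl2=(246,252,24),stud64=(209,207,64),hole=(227,198,25),flange=(490,73,3),arm1=(500,107,52)).items(): print(n,P(*a))
hsv=cv2.cvtColor(im,cv2.COLOR_RGB2HSV)
m=cv2.inRange(hsv,(5,100,60),(20,255,255));m[:,:230]=0;m[:,290:]=0;m[140:]=0
k=max(cv2.findContours(m,0,2)[0],key=cv2.contourArea)
for p in cv2.approxPolyDP(k,3,True)[:,0]: print("ful",p,P(*(p*1.25),0),P(*(p*1.25),15))
E
```

```text
row 60 [170 172 170 172 170 167 164 171 167 167 169 172 168 168 168 172 168 170
 168 158 139 104  66  71 107 146 136 139 130 167 217 227 223 224]
row 80 [169 171 170 166 168 166 166 172 172 170 168 172 175 166 172 168 159 135
 115  79  74 113 137 135 133 130 167 213 215 226 222 222 224 223]
row 100 [163 161 164 165 167 165 169 167 168 164 168 166 167 167 149 119  76  61
  89 143 135 131 145 224 208 206 225 222 222 225 224 225 223 222]
row 120 [160 162 165 164 167 164 165 163 159 163 163 157 140 112  80  59 109 130
 132 131 126 150 205 224 220 218 216 218 216 215 219 216 218 217]
row 140 [158 160 161 163 163 160 166 163 166 165 150 128  77  63  91 129 131 127
 117 182 196 212 219 217 216 219 217 217 217 216 215 220 218 220]
row 160 [143 145 144 130 164 166 161 167 153 141 102  73  76 124 129 124 120 170
 200 202 220 214 214 215 214 216 217 216 218 217 216 219 216 216]
row 180 [158 162 162 161 162 159 161 150 132  96  62  89 132 131 133 134 124 216
 227 226 224 224 221 222 223 219 220 220 222 221 217 218 214 216]
pl1 [586.1 121.8  24. ]
pl2 [411.8 146.9  24. ]
stud64 [462.  159.8  64. ]
hole [462.3 161.2  25. ]
flange [575.3 -69.2   3. ]
arm1 [541.2 -66.5  52. ]
ful [250  56] [574.2  87.    0. ] [571.8  83.6  15. ]
ful [239 119] [502.8  99.    0. ] [503.4  95.1  15. ]
ful [269 123] [497.9  64.5   0. ] [498.7  62.1  15. ]
ful [281  62] [566.4  52.1   0. ] [564.3  50.3  15. ]
```

```bash
cat >> h.py <<'E'
YAW=81.8; F=np.array([535.3,74.5]); P=np.array([543,128.]); U=np.array([np.cos(np.radians(YAW)),np.sin(np.radians(YAW))])
def tcp_from_tip(tx,tz,th,yaw=YAW,org=F):
    """tip tx ahead of fulcrum axis, height tz -> TCP"""
    o=rot(yaw,th); tip=np.array([*(org+tx*U),tz]); return tip-142*o[:,0]+10*o[:,2]
def th_of(tx,tz,c):
    h=33+c; L=np.sqrt(tx*tx+tz*tz-h*h); return np.degrees(np.arctan2(h,L)-np.arctan2(tz,tx))
E
python3 - <<'E'
from h import *
L=[((505,-60,200),60,10)]
L.append((tcp_from_tip(20,75,40),YAW,40))
for tx,tz,c in [(46,6,4),(54,4.5,3),(63,4,2),(71,3.3,.7)]:
    th=th_of(tx,tz,c); print(tx,round(th,1)); L.append((tcp_from_tip(tx,tz,th),YAW,th))
for l in L: print(np.round(l[0],1))
inc(*L)
E
```

```text
46 45.5
54 36.9
63 30.0
71 25.6
[505 -60 200]
[521.7 -19.7 158.6]
[526.6  14.4 100.2]
[525.9   9.6  81.7]
[526.   10.2  66.4]
[526.6  13.8  55.7]
t 5.4 at [440.5   7.9 201.4] yaw 1.4 pitch -0.0 F [-0.4  0.1 -2.5] w 18.2
[6.28, 6.95, 0.15] [-5.07, -9.15, -58.44]
[8.05, 2.96, 4.29] [-27.93, -33.14, -76.9]
[8.62, -0.44, 10.13] [-31.73, -37.64, -75.86]
[8.53, 0.04, 11.98] [-25.76, -30.56, -77.43]
[8.54, -0.02, 13.5] [-20.99, -24.93, -78.43]
[8.6, -0.38, 14.57] [-17.92, -21.29, -78.97]
```

Emit:
step_arm:
  increments:
    - [[6.3,7,0],[-5,-9,-58.4],10]
    - [[6.3,7,0],[-5,-9,-58.4],10]
    - [[6.3,7,0],[-5,-9,-58.4],10]
    - [[6.3,7,0],[-5,-9,-58.4],10]
    - [[6.3,7,0],[-5,-9,-58.4],10]
    - [[7.5,4,0],[-28,-33,-77],10]
    - [[7.5,4,0],[-28,-33,-77],10]
    - [[7.5,4,0],[-28,-33,-77],10]

```text
time_s: 6.4
eef_pos: [516.9, -30.6, 201.1]
ee_rot: [0.187, 0.755, 0.589, -0.22]
force: [-0.4, -0.4, -2.8]
grip_width: 0.212
grip_force: 109.1
```

```bash
python3 - <<'E'
from h import *
L=[(tcp_from_tip(25,75,40),YAW,40)]
for tx,tz,c in [(48,7,2)]:
    th=th_of(tx,tz,c); print(tx,round(th,1)); L.append((tcp_from_tip(tx,tz,th),YAW,th))
inc(*L)
E
```

```text
48 37.9
t 6.4 at [516.9 -30.6 201.1] yaw 75.4 pitch 33.6 F [-0.4 -0.4 -2.8] w 18.0
[3.74, 0.06, 2.62] [-2.27, -6.37, -5.21]
[9.39, -0.29, 7.54] [-2.17, -4.25, -5.25]
```

Emit:
step_arm:
  increments:
    - [[3.7,0.1,2.6],[-2.3,-6.4,-5.2],10]
    - [[3.7,0.1,2.6],[-2.3,-6.4,-5.2],10]
    - [[6,-0.1,5],[-2.2,-5.2,-5.2],10]
    - [[8,-0.2,6.5],[-2.2,-4.5,-5.2],10]
    - [[8.8,-0.3,7.2],[-2.2,-4.3,-5.3],10]
    - [[8.8,-0.3,7.2],[-2.2,-4.3,-5.3],10]

```text
time_s: 7.15
eef_pos: [524.3, 2.6, 92.5]
ee_rot: [0.212, 0.717, 0.618, -0.244]
force: [-0.5, -0.0, -3.3]
grip_width: 0.211
grip_force: 109.2
```

```bash
python3 - <<'E'
from h import *
L=[]
for tx,tz,c in [(48,7,2),(54,4.5,2),(63,4,2),(71,3.3,.7)]:
    th=th_of(tx,tz,c); print(tx,round(th,1)); L.append((tcp_from_tip(tx,tz,th),YAW,th))
inc(*L)
c=snap("wrist","w4")
s=snap("side","s4")
a=cv2.resize(c["img"][:,:,::-1],(480,300)); b=cv2.resize(s["img"][180:290,220:370,::-1],(480,352),interpolation=cv2.INTER_CUBIC)
im=cv2.hconcat([cv2.resize(a,(400,250)),cv2.resize(b,(341,250))]);cv2.imwrite("pics/v4.png",im)
E
```

```text
48 37.9
54 35.5
63 30.0
71 25.6
t 7.15 at [524.3   2.6  92.5] yaw 81.5 pitch 37.7 F [-0.5 -0.  -3.3] w 18.0
[0.58, 0.06, 0.33] [-0.1, -0.17, -0.24]
[1.26, 0.06, 0.76] [-0.09, 2.25, -0.24]
[2.21, 0.05, 1.58] [-0.08, 7.68, -0.24]
[3.15, 0.05, 2.21] [-0.07, 12.07, -0.25]
```

View pics/v4.png

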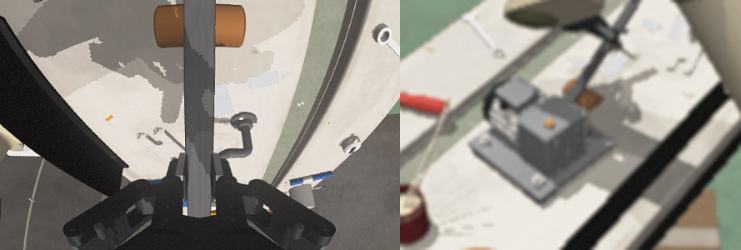

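The bar lies over the fulcrum's middle (wrist (200,25)); the holdfast arm is well right of the tail. Insert.

Emit:
step_arm:
  increments:
    - [[0.6,0,0.3],[0,0,0],10]
    - [[1.25,0,0.75],[0,2.2,0],10]
    - [[1.7,0,1.2],[0,5,0],10]
    - [[2.2,0,1.6],[0,7.7,0],10]
    - [[2.2,0,1.6],[0,7.7,0],10]

```text
time_s: 7.88
eef_pos: [525.2, 9.9, 66.2]
ee_rot: [0.169, 0.732, 0.63, -0.195]
force: [-0.6, -0.1, -1.9]
grip_width: 0.214
grip_force: 109.1
```

```bash
python3 - <<'E'
from h import *
L=[]
for tx,tz,c in [(63,4,2),(68,3.5,1),(72,3.2,.7)]:
    th=th_of(tx,tz,c); print(tx,round(th,1)); L.append((tcp_from_tip(tx,tz,th),YAW,th))
inc(*L)
E
```

```text
63 30.0
68 27.0
72 25.3
t 7.88 at [525.2   9.9  66.2] yaw 81.5 pitch 30.0 F [-0.6 -0.1 -1.9] w 18.2
[0.03, 0.07, -0.04] [-0.07, -0.06, -0.29]
[0.56, 0.07, 0.5] [-0.06, 2.97, -0.3]
[0.98, 0.07, 0.74] [-0.06, 4.64, -0.3]
```

Emit:
step_arm:
  increments:
    - [[0.3,0,0.25],[0,1.5,0],10]
    - [[0.55,0,0.5],[0,3,0],10]
    - [[0.8,0,0.65],[0,4,0],10]
    - [[1.0,0,0.75],[0,4.7,0],10]
    - [[1.0,0,0.75],[0,4.7,0],10]

```text
time_s: 8.5
eef_pos: [526.1, 15.1, 54.7]
ee_rot: [0.144, 0.739, 0.637, -0.165]
force: [-1.2, -0.3, -2.7]
grip_width: 0.215
grip_force: 109.1
```

```bash
python3 - <<'E'
from h import *
# pry: rotate about fulcrum, shaft bottom 0.3 above/below tangent, contact a ahead of bar_mid = 114-L
L=[]
tx,tz=72,3.2
for th in (25,20,15,10,6,4,2):
    Lc=np.sqrt(tx*tx+tz*tz-33.0**2)
    t=np.radians(th)
    # rolling without sliding: contact shifts along bar by 20*dtheta
    Lr=64+20*np.radians(25-th)*0
    x=33*np.sin(t)+Lr*np.cos(t); z=33*np.cos(t)-Lr*np.sin(t)
    print(th,round(x,1),round(z,1)); L.append((tcp_from_tip(x,z,th),YAW,th))
inc(*L)
E
```

```text
25 72.0 2.9
20 71.4 9.1
15 70.4 15.3
10 68.8 21.4
6 67.1 26.1
4 66.1 28.5
2 65.1 30.7
t 8.5 at [526.1  15.1  54.7] yaw 81.5 pitch 25.3 F [-1.2 -0.3 -2.7] w 18.2
[-0.04, 0.07, 0.12] [-0.03, 0.3, -0.26]
[-0.21, 0.07, 0.81] [-0.02, 5.3, -0.26]
[-0.31, 0.07, 1.51] [-0.01, 10.3, -0.26]
[-0.36, 0.07, 2.22] [0.0, 15.3, -0.26]
[-0.35, 0.07, 2.79] [0.01, 19.3, -0.26]
[-0.33, 0.07, 3.07] [0.02, 21.3, -0.26]
[-0.3, 0.07, 3.35] [0.02, 23.3, -0.26]
```

Emit:
step_arm:
  increments:
    - [[-0.1,0,0.4],[0,2.6,0],10]
    - [[-0.2,0,0.8],[0,5.3,0],10]
    - [[-0.2,0,1.15],[0,7.8,0],10]
    - [[-0.2,0,1.5],[0,10.3,0],10]
    - [[-0.2,0,1.5],[0,10.3,0],10]

```text
time_s: 9.12
eef_pos: [525.2, 8.8, 42.1]
ee_rot: [0.085, 0.751, 0.647, -0.096]
force: [0.9, 14.5, -0.7]
grip_width: 0.216
grip_force: 109.8
```

```bash
python3 - <<'E'
from h import *
L=[]
for th in (15,10,6,4,3):
    t=np.radians(th); Lr=(71-33*np.sin(t))/np.cos(t)
    x=71; z=33*np.cos(t)-Lr*np.sin(t)
    L.append((tcp_from_tip(x,z,th),YAW,th))
print(ctrl.sense()["wrist_torque"])
inc(*L)
E
```

```text
[ 2.31030111 -0.18100226  0.03166604]
t 9.12 at [525.2   8.8  42.1] yaw 81.5 pitch 14.8 F [ 0.9 14.5 -0.7] w 18.3
[-0.23, 0.06, 0.04] [0.09, -0.23, -0.3]
[-0.24, 0.06, 0.71] [0.1, 4.77, -0.3]
[-0.17, 0.06, 1.23] [0.11, 8.77, -0.3]
[-0.11, 0.06, 1.48] [0.12, 10.77, -0.3]
[-0.08, 0.06, 1.6] [0.12, 11.77, -0.29]
```

Emit:
step_arm:
  increments:
    - [[0,0,0.35],[0,2.5,0],10]
    - [[0,0,0.7],[0,5,0],10]
    - [[0.03,0,1.0],[0,7,0],10]
    - [[0.08,0,1.25],[0,9,0],10]
    - [[0.08,0,1.25],[0,9,0],10]

```text
time_s: 9.75
eef_pos: [525.0, 6.1, 30.6]
ee_rot: [0.034, 0.756, 0.652, -0.038]
force: [0.2, 12.3, 5.7]
grip_width: 0.213
grip_force: 110.3
```

```bash
python3 - <<'E'
from h import *
print(ctrl.sense()["wrist_torque"])
inc()
c=snap("wrist","w5");s=snap("side","s5");t=snap("top","t5")
a=cv2.resize(c["img"][:,:,::-1],(400,250)); b=cv2.resize(s["img"][200:280,230:330,::-1],(400,320),interpolation=cv2.INTER_CUBIC); d=cv2.resize(t["img"][150:230,205:345,::-1],(560,320),interpolation=cv2.INTER_CUBIC)
im=np.zeros((580,800,3),np.uint8);im[:250,:400]=a;im[:320,400:]=b;im[320:570,:560]=d[:250]
cv2.imwrite("pics/v5.png",im)
E
```

```text
[ 1.98496355 -0.00488965  0.10194442]
t 9.75 at [525.    6.1  30.6] yaw 81.5 pitch 5.8 F [ 0.2 12.3  5.7] w 18.1
```

View pics/v5.png

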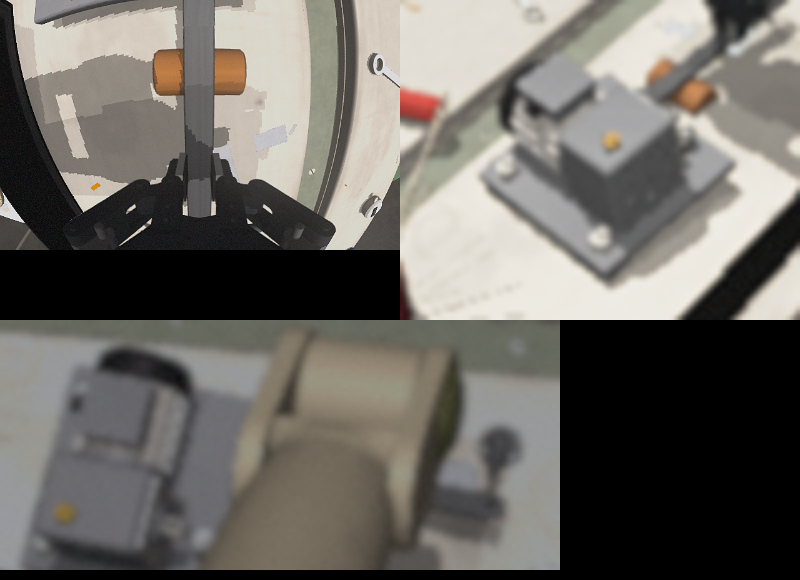

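The bar pries over the fulcrum, pitched 6°, and the plate's front edge shows at the top left of the wrist view (40–180, 0–20). I've used up my picture views, so I'll measure numerically from here: lift from the plate-edge pixels.

```bash
cat >> h.py <<'E'
B=P+U*160  # below rear bolt line
def unitpt(x,y,z,lift):
    """mount-frame point (x in from front edge, y left of pry line, z) rocked by lift -> world"""
    r=x-160; x2=160+r*np.cos(lift)+z*np.sin(lift); z2=z*np.cos(lift)-r*np.sin(lift)
    return np.array([*(P+U*x2+np.array([-U[1],U[0]])*y),z2])
E
python3 - <<'E'
from h import *
c=load("w5");g=cv2.cvtColor(c["img"],cv2.COLOR_RGB2GRAY).astype(int)
for l in (0,.04,.08,.1,.12):
    print(l,[[proj(c,unitpt(0,y,z,l),True).round(0).tolist() for z in (12,24)] for y in (20,50,85,120)])
for u in (120,160,200,240,260): print(u,g[0:60:2,u])
E
```

```text
0 [[[276.0, 12.0], [273.0, 7.0]], [[216.0, 18.0], [208.0, 14.0]], [[154.0, 28.0], [143.0, 26.0]], [[103.0, 41.0], [90.0, 40.0]]]
0.04 [[[274.0, 8.0], [271.0, 2.0]], [[212.0, 14.0], [203.0, 9.0]], [[148.0, 26.0], [136.0, 23.0]], [[97.0, 40.0], [83.0, 38.0]]]
0.08 [[[272.0, 4.0], [268.0, -5.0]], [[207.0, 10.0], [198.0, 4.0]], [[142.0, 23.0], [129.0, 18.0]], [[89.0, 38.0], [75.0, 35.0]]]
0.1 [[[271.0, 1.0], [267.0, -8.0]], [[205.0, 8.0], [195.0, 0.0]], [[139.0, 21.0], [125.0, 16.0]], [[86.0, 37.0], [71.0, 34.0]]]
0.12 [[[270.0, -2.0], [266.0, -12.0]], [[203.0, 6.0], [192.0, -3.0]], [[135.0, 19.0], [121.0, 14.0]], [[82.0, 35.0], [67.0, 32.0]]]
120 [148 150 151 152 153 142 128 100  75  64  57 129 117 122 123 120 121 122
 114 182 193 189 216 213 215 212 214 215 213 212]
160 [138 121  97  64  61  48 121 116 118 121 118 114 116 124 148 179 174 204
 203 202 200 202 202 206 205 204 207 208 210 208]
200 [ 65  55 125 112 116 115 119 120 117 163 180 181 205 208 203 204 205 208
 207 207 208 207 204 206 206 208 209 213 209 209]
240 [117 120 112 116 123 120 112 104 192 187 210 206 209 207 205 204 204 206
 203 204 205 205 208 206 202 204 206 205 205 206]
260 [121 118 123 124 120 121 113 188 191 188 212 209 213 211 210 214 213 215
 209 210 208 206 207 205 208 207 207 206 207 207]
```

```bash
python3 - <<'E'
from h import *
N=np.array([544,133.]);L=[((525,6.1,27.8),81.5,3.3)]
for y in (84.5,87.5,90.5,93.1):
    a=np.radians(y); L.append(((*(N-128.2*np.array([np.cos(a),np.sin(a)])),27.8),y,3.3))
inc(*L)
E
```

```text
t 9.9 at [525.    6.1  30.6] yaw 81.6 pitch 5.9 F [-0.3 10.4  5.6] w 18.3
[0.03, -0.0, 0.28] [0.17, 2.59, 0.06]
[0.06, 0.67, 0.28] [-0.07, 2.6, -2.93]
[0.11, 1.34, 0.28] [-0.31, 2.6, -5.92]
[0.19, 2.0, 0.27] [-0.55, 2.6, -8.91]
[0.3, 2.58, 0.26] [-0.76, 2.6, -11.5]
```

Emit:
step_arm:
  increments:
    - [[0,0,0.28],[0,2.6,0],10]
    - [[0,0,0.28],[0,2.6,0],10]
    - [[0.06,0.67,0.28],[0,2.6,-2.9],10]
    - [[0.11,1.34,0.28],[-0.3,2.6,-5.9],10]
    - [[0.19,2.0,0.28],[-0.5,2.6,-8.9],10]
    - [[0.3,2.6,0.27],[-0.7,2.6,-11.5],10]
    - [[0.3,2.6,0.27],[-0.7,2.6,-11.5],10]

```text
time_s: 10.78
eef_pos: [550.0, 3.9, 27.3]
ee_rot: [0.02, 0.687, 0.726, -0.022]
force: [-5.7, 1.6, 7.1]
grip_width: 0.214
grip_force: 110.4
```

```bash
cat >> h.py <<'E'
def edge(name,z=12):
    c=snap("wrist",name);g=cv2.cvtColor(c["img"],cv2.COLOR_RGB2GRAY).astype(int);return c,g
E
python3 - <<'E'
from h import *
print(ctrl.sense()["wrist_torque"])
inc()
c,g=edge("w6")
for l in (0.06,.08,.1,.12,.14,.16):
    print(l,[proj(c,unitpt(0,y,12,l),True).round(0).tolist() for y in (20,50,85,120)])
for u in (60,90,120,160,200,240): print(u,g[0:60:2,u])
s=snap("side","s6"); h=R.from_quat(ctrl.sense()["ee_rot"][[1,2,3,0]]).as_matrix()
E
```

```text
[0.36683128 1.08271462 0.31352473]
t 10.78 at [550.    3.9  27.3] yaw 93.2 pitch 3.4 F [-5.7  1.6  7.1] w 18.2
0.06 [[276.0, -2.0], [214.0, -8.0], [152.0, -8.0], [101.0, -4.0]]
0.08 [[275.0, -5.0], [213.0, -10.0], [149.0, -10.0], [98.0, -6.0]]
0.1 [[274.0, -8.0], [211.0, -13.0], [146.0, -13.0], [95.0, -8.0]]
0.12 [[274.0, -12.0], [209.0, -16.0], [144.0, -15.0], [92.0, -10.0]]
0.14 [[273.0, -15.0], [206.0, -20.0], [141.0, -18.0], [88.0, -12.0]]
0.16 [[272.0, -19.0], [204.0, -23.0], [138.0, -21.0], [85.0, -15.0]]
60 [200 197 197 200 197 198 197 200 198 196 200 199 201 202 200 202 199 202
 200 200 197 200 199 199 197 199 198 198 197 199]
90 [216 218 217 219 219 219 217 215 216 218 216 216 220 216 219 218 218 218
 219 217 219 217 218 213 216 217 216 215 215 214]
120 [131 198 193 216 216 219 218 216 216 217 217 218 218 218 217 215 214 214
 215 213 214 213 212 212 213 214 212 212 213 211]
160 [186 185 213 212 208 212 209 209 211 213 207 213 213 213 212 215 210 207
 211 211 211 209 211 212 208 208 209 210 210 208]
200 [187 187 210 211 212 211 215 214 211 213 213 207 213 211 216 211 214 214
 211 213 211 213 214 213 216 215 214 216 213 210]
240 [192 189 188 199 215 212 211 209 206 209 211 209 212 207 211 212 212 211
 212 210 210 209 207 209 211 212 210 213 215 212]
```

Emit:
step_arm:
  increments:
    - [[0,0,-0.1],[0,-0.9,0],10]
    - [[0,0,-0.2],[0,-1.8,0],10]
    - [[0,0,-0.3],[0,-2.7,0],10]
    - [[0,0,-0.3],[0,-2.7,0],10]

```text
time_s: 11.38
eef_pos: [549.9, 4.2, 30.3]
ee_rot: [0.037, 0.686, 0.725, -0.038]
force: [-4.3, 2.4, 5.8]
grip_width: 0.215
grip_force: 110.2
```

```bash
python3 - <<'E'
from h import *
print(ctrl.sense()["wrist_torque"])
inc()
E
```

```text
[0.42476516 1.07805717 0.36361577]
t 11.38 at [549.9   4.2  30.3] yaw 93.2 pitch 6.1 F [-4.3  2.4  5.8] w 18.2
```

Emit:
step_arm:
  increments:
    - [[0,0,-0.06],[0,-0.5,0],10]
    - [[0,0,-0.12],[0,-1,0],10]
    - [[0,0,-0.12],[0,-1,0],10]

```text
time_s: 11.75
eef_pos: [549.9, 4.1, 30.5]
ee_rot: [0.043, 0.686, 0.725, -0.044]
force: [-3.1, 3.5, -5.6]
grip_width: 0.207
grip_force: 109.0
```

Emit:
step_arm:
  increments:
    - [[0,0,0],[0,0,0],24]
    - [[0,0,0],[0,0,0],30]
    - [[0,0,0],[0,0,0],45]
    - [[0,0,0],[0,0,0],60]
    - [[0,0,0],[0,0,0],60]
  squeeze: 20

```text
time_s: 12.38
eef_pos: [551.0, 3.6, 31.4]
ee_rot: [0.044, 0.687, 0.724, -0.043]
force: [-0.3, -0.2, 0.3]
grip_width: 0.601
grip_force: 0.0
```

```bash
python3 - <<'E'
from h import *
inc()
c,g=edge("w7")
print(ctrl.sense()["force"])
# bar edges in the picture: dark mask rows, near fulcrum side
for v in (20,60,100,140,180,220): print(v,g[v,270:370:3])
E
```

```text
t 12.38 at [551.    3.6  31.4] yaw 93.1 pitch 7.1 F [-0.3 -0.2  0.3] w 51.0
[ 0.95584395 -0.20508573  0.56179885]
20 [219 220 230 151 155 158  81 125 127 124 125 126 119 128 122 127 127 127
 125 127 125 123 134 202 217 218 219 220 222 222 220 220 221 200]
60 [221 220 220 192 148 150 109 117 119 121 121 123 124 121 124 125 126 122
 120 120 127 126 124 206 220 221 218 218 221 220 219 218 218 219]
100 [140 142 137 135 136 143  85 106 117 118 118 119 120 118 115 118 121 121
 119 120 120 119 122  84 132 131 131 130 128 128 128 129 127 130]
140 [ 78  90  87  88  97  67  63  72 102 109 102 104 104 104 103 101 108 106
 100 103 108 107 107  93 114 117 115 115 120 121 124 112 166 201]
180 [126 125 128 130 125 128 125  90  67  64 104 103 106 104 103 102  98 103
 100 103 105 106 106 147 201 200 203 203 201 198 196 197 200 203]
220 [127 123 127 124 147 157 128 134  58  69  72  74  71  73  73  65  69  71
  71  70  76  65  71 101 128 129 128 129 130 130 125 128 128 134]
```

Emit:
step_arm:
  increments:
    - [[0,0,-3],[0,0,0],60]
    - [[0,0,-8],[0,0,0],60]
    - [[0,0,-12],[0,0,0],60]
    - [[0,0,-13],[0,0,0],60]

```text
time_s: 12.92
eef_pos: [551.1, 19.9, 162.6]
ee_rot: [0.046, 0.686, 0.724, -0.042]
force: [0.2, -0.1, -0.8]
grip_width: 0.595
grip_force: 0.0
```

```bash
python3 - <<'E'
from h import *
inc(((463.7,-175.4,120),107.7,0))
s=snap("top","t7");c=snap("wrist","w7b")
# is the unit still up: front edge pixels
g=cv2.cvtColor(c["img"],cv2.COLOR_RGB2GRAY).astype(int)
for l in (0,.06,.08,.1,.12,.14,.16):
    print(l,[proj(c,unitpt(0,y,12,l),True).round(0).tolist() for y in (20,50,85,120)])
for u in (120,160,200,240): print(u,g[0:90:2,u])
E
```

```text
t 12.93 at [551.1  19.9 162.6] yaw 93.1 pitch 7.1 F [ 0.2 -0.1 -0.8] w 50.6
[-18.36, -9.79, 6.58] [-0.81, 7.11, -14.59]
0 [[294.0, 48.0], [261.0, 43.0], [224.0, 39.0], [189.0, 36.0]]
0.06 [[293.0, 46.0], [259.0, 41.0], [221.0, 37.0], [185.0, 34.0]]
0.08 [[293.0, 45.0], [258.0, 40.0], [220.0, 36.0], [183.0, 33.0]]
0.1 [[293.0, 45.0], [258.0, 39.0], [219.0, 35.0], [182.0, 33.0]]
0.12 [[293.0, 44.0], [257.0, 38.0], [218.0, 34.0], [181.0, 32.0]]
0.14 [[292.0, 43.0], [257.0, 37.0], [217.0, 33.0], [179.0, 31.0]]
0.16 [[292.0, 41.0], [256.0, 36.0], [216.0, 32.0], [178.0, 30.0]]
120 [ 97 177 233 234 229 223 218 222 220 223 219 216 218 216 213 212 215 213
 214 209 211 212 210 211 216 212 212 213 215 150 144 142 140 143 147 150
 151 149 151 148 145 142 107 132  81]
160 [213 211 207 214 210 211 209 212 210 208 209 211 211 209 211 211 209 211
 212 211 208 210 207 207 212 213 210 207 211 192 139 136 137 134 136 137
 138 137 137 136 134 138 151 207 206]
200 [143 144 154 160 185 210 138 151 151 148 150 151 155 154 135  75 132 113
 192 188 212 207 208 212 207 207 213 132 134 140 134 136 135 137 135 137
 136 138 138 134 135 135 132 133 135]
240 [152 150 149 147 146 149 149 148 149 152 150 148 151 149 155 148 120  60
 117 106 182 201 201 200 198 199 202 196 198 200 202 203 207 132 142 140
 141 140 139 137 140 136 136 134 136]
```

Emit:
step_arm:
  increments:
    - [[-6,-3,2],[-0.8,7.1,-14.6],45]
    - [[-12,-6,4],[-0.8,7.1,-14.6],45]
    - [[-18.4,-9.8,6],[-0.8,7.1,-14.6],45]
    - [[-18.4,-9.8,6.6],[-0.8,7.1,-14.6],45]
    - [[-18.4,-9.8,6.6],[-0.8,7.1,-14.6],45]
    - [[-18.4,-9.8,6.6],[-0.8,7.1,-14.6],45]

```text
time_s: 13.78
eef_pos: [462.2, -175.5, 116.7]
ee_rot: [-0.003, 0.59, 0.807, -0.001]
force: [0.3, -0.3, 0.4]
grip_width: 0.454
grip_force: 0.0
```

```bash
python3 - <<'E'
from h import *
inc(((463.7,-175.4,11),107.7,0))
s=snap("side","s8");a=load("side1")["img"]
r=lambda im: cv2.cvtColor(im[215:268,250:318],cv2.COLOR_RGB2GRAY).astype(np.float32)
w=cv2.createHanningWindow((68,53),cv2.CV_32F)
for n in ("s4","s5","s6","s8"): print(n,cv2.phaseCorrelate(r(a),r(load(n)["img"]),w))
for l in (0,.1,.15): print(l,proj(s,unitpt(60,60,100,l)).round(2),proj(s,unitpt(0,170,24,l)).round(2))
# packer tab in wrist view: bright/dark edges
c=snap("wrist","w8");g=cv2.cvtColor(c["img"],cv2.COLOR_RGB2GRAY).astype(int)
for x,y in ((21,0),(0,0),(-21,0)):
    d=np.radians(107.7);f=np.array([np.cos(d),np.sin(d)]);p=proj(c,[*(np.array([463.7,-175.4])+x*f),41],True);print(x,p.round(1));v=int(round(p[1]))
    print(g[v,int(p[0])-32:int(p[0])+33:2])
E
```

```text
t 13.78 at [ 462.2 -175.5  116.7] yaw 107.7 pitch -0.2 F [ 0.3 -0.3  0.4] w 38.6
[-0.07, 0.2, 10.57] [-0.3, -0.18, -0.03]
s4 ((-0.07522321963319456, -0.04045407396212397), 0.8555288731806563)
s5 ((-2.257142993267337, 0.8084532957572783), 0.7468221967602954)
s6 ((-2.704497764308236, 0.8669002779283268), 0.634112093429016)
s8 ((-2.2987003604898604, 0.7768654291124832), 0.691014790976489)
0 [288.27 225.54] [321.32 246.33]
0.1 [286.   225.09] [320.72 243.82]
0.15 [284.79 224.99] [320.3  242.66]
21 [320.6 184.9]
[119 118 124 131 128 128 130 135 125 133 127 130 132  94  90  95  99  99
 103  96 136 127 176 217 211 210 213 214 213 216 211 188 200]
0 [320.5 212. ]
[194 140 194 197 197 198 199 205 185 130 127 128 130  99 131 131 122 119
 161 135 208 201 213 210 207 203 208 202 207 204 193 193 195]
-21 [320.4 237.5]
[184 184 184 183 184 181 184 180 183 176 182 178 185 184 183 184 188 185
 189 193 192 191 193 194 193 198 194 197 190 187 198 195 194]
```

```bash
python3 - <<'E'
from h import *
c=load("w8");g=cv2.cvtColor(c["img"],cv2.COLOR_RGB2GRAY).astype(int)
for u in (310,316,320,324): print(u,g[130:270:3,u])
cv2.imwrite
for v in (60,70,80,100,120,140,160,260): print(v,g[v,220:420:5])
for x in (102,68,-28): 
  for y in (26,-26,7.5,-7.5):
    d=np.radians(107.7);f=np.array([np.cos(d),np.sin(d)]);n=np.array([-f[1],f[0]]);print(x,y,proj(c,[*(np.array([463.7,-175.4])+x*f+y*n),8],True).round(1))
E
```

```text
310 [210 210 208 210 207 209 208 206 205 207 209 178 216 119 129 128 129 130
 130 129 128 126 126 129 128 133 128 124 126 125 207 199 198 189 183 180
 178 187 182 188 187 185 186 183 186 182 186]
316 [218 216 213 210 210 212 210 210 212 211 142 129 129 130 132 132  80  87
  89  94 108 127 133 130 125 136 134 133 145 197 196 198 195 203 109 185
 183 183 183 183 184 186 188 185 186 186 186]
320 [216 218 218 217 217 215 214 213 217 215 161 140 134 136 135 126 103 107
 101  98 113 123 127 125 148 126 129 127 205 193 195 193 194 191 115 192
 188 187 185 188 184 187 186 185 185 182 183]
324 [219 216 216 217 217 215 213 214 214 220 129 130 130 134 137 132 124 112
 110 106 116 126 153 144 121 123 116 212 125 186 175 172 166 152 134 189
 189 185 186 189 189 183 183 185 181 187 183]
60 [191 191 218 214 216 213 216 214 214 218 216 216 216 214 214 212 215 210
 207 208 207 210 211 209 212 208 210 210 216 216 216 216 213 210 206 207
 206 202 203 207]
70 [124 124 193 189 204 213 214 213 215 217 214 215 213 213 209 211 206 207
 205 209 207 207 206 208 209 207 205 206 209 208 215 210 208 210 208 209

[... 584 characters left out ...]
1 205 213 213
 207 213 215 218 218 216 217 217 217 215 216 213 213 215 216 214 213 212
 213 212 210 204]
160 [122 122 120 125 124 119 118 122 119 119 120 119 122 124 127 136 210 205
 209 157 161 130 156 214 218 217 221 217 218 216 209 203 209 209 212 214
 217 214 216 215]
260 [210 211 212 210 214 215 103  55  47  82  86  49  48 181 183 191 189 188
 185 187 186 183 176 184 184 171 197 173  64  79  88  94  59  55 217 212
 215 213 218 216]
102 26 [288.2  77. ]
102 -26 [353.3  77.2]
102 7.5 [311.3  76.7]
102 -7.5 [330.1  76.7]
68 26 [288.5 118.5]
68 -26 [352.8 118.7]
68 7.5 [311.3 118.3]
68 -7.5 [330.  118.4]
-28 26 [290.9 229.2]
-28 -26 [349.8 229.4]
-28 7.5 [311.8 229.3]
-28 -7.5 [328.9 229.4]
```

Emit:
step_arm:
  increments:
    - [[-0.15,0.2,5],[0,0,0],45]
    - [[-0.15,0.2,9],[0,0,0],45]
    - [[-0.15,0.2,10.5],[0,0,0],45]
    - [[-0.15,0.2,10.5],[0,0,0],45]
    - [[-0.15,0.2,10.5],[0,0,0],2]
    - [[-0.15,0.2,10.5],[0,0,0],2]
    - [[-0.15,0.2,10.5],[0,0,0],2]
    - [[-0.15,0.2,10.5],[0,0,0],2]
  squeeze: 80

```text
time_s: 14.88
eef_pos: [465.1, -177.2, 14.0]
ee_rot: [-0.001, 0.59, 0.807, -0.001]
force: [-0.8, 1.0, 6.4]
grip_width: 0.104
grip_force: 79.0
```

Emit:
step_arm:
  increments:
    - [[0,0,0],[0,0,0],2]
    - [[0,0,-0.3],[0,0,0],2]
    - [[0,0,-0.6],[0,0,0],2]
    - [[0,0,-0.6],[0,0,0],2]

```text
time_s: 15.38
eef_pos: [464.4, -176.8, 18.8]
ee_rot: [-0.002, 0.59, 0.807, -0.001]
force: [0.6, 1.2, -2.8]
grip_width: 0.102
grip_force: 77.9
```

```bash
python3 - <<'E'
from h import *
S=np.array([462,160.8]); 
g=lambda back: (*(S-(73+back)*U),17)
print(g(60),g(0))
inc((g(115),YAW,0),(g(50),YAW,0))
c=snap("wrist","w9")
E
```

```text
(np.float64(443.03035181716695), np.float64(29.159761289264083), 17) (np.float64(451.58808783949763), np.float64(88.54633514373141), 17)
t 15.38 at [ 464.4 -176.8   18.8] yaw 107.7 pitch -0.1 F [ 0.6  1.2 -2.8] w 8.7
[15.32, 1.82, 0.19] [-0.25, -0.03, 25.89]
[21.17, 4.66, 0.19] [-0.25, -0.03, 25.89]
```

Emit:
step_arm:
  increments:
    - [[4,0.5,0],[0,0,8],2]
    - [[8,1,0],[0,0,16],2]
    - [[12,1.4,0],[0,0,24],2]
    - [[15.3,1.8,0],[0,0,25.9],2]
    - [[15.3,1.8,0],[0,0,25.9],2]
    - [[15.3,1.8,0.2],[0,0,25.9],2]

```text
time_s: 16.18
eef_pos: [435.4, -26.0, 16.8]
ee_rot: [-0.001, 0.756, 0.655, -0.001]
force: [0.7, -0.1, -3.7]
grip_width: 0.102
grip_force: 78.1
```

```bash
python3 - <<'E'
from h import *
S=np.array([462,160.8]); 
g=lambda back,z=16: (*(S-(73+back)*U),z)
inc((g(50),YAW,0),(g(36),YAW,0))
c=snap("wrist","w10");q=cv2.cvtColor(c["img"],cv2.COLOR_RGB2GRAY).astype(int)
T=ctrl.sense()["eef_pos"];a=np.radians(YAW);f=U;n=np.array([-f[1],f[0]]);z=T[2]-14+8
for x in (102,68,0,-28):
  print(x,[proj(c,[*(T[:2]+x*f+y*n),z],True).round(1).tolist() for y in (26,7.5,-7.5,-26)])
for v in (60,100,130,150): print(v,q[v,270:372:3])
for u in (300,340): print(u,q[20:250:4,u])
# stud visibility
print("stud",proj(c,[*S,60],True),proj(c,unitpt(0,85,12,.13),True))
E
```

```text
t 16.18 at [435.4 -26.   16.8] yaw 81.8 pitch 0.0 F [ 0.7 -0.1 -3.7] w 8.7
[6.57, -0.03, 0.07] [-0.22, 0.04, 0.01]
[7.97, -0.03, 0.07] [-0.22, 0.04, 0.01]
102 [[263.7, 57.0], [302.5, 55.7], [334.4, 55.7], [373.3, 57.0]]
68 [[264.5, 126.4], [302.7, 125.8], [334.1, 125.8], [372.3, 126.5]]
0 [[270.6, 253.8], [304.4, 254.2], [332.2, 254.3], [366.1, 254.0]]
-28 [[273.9, 295.7], [305.4, 296.4], [331.2, 296.5], [362.8, 296.0]]
60 [209 224 221 223 220 221 222 221 223 222 210 214 214 212 214 213 214 215
 215 208 213 141 144 219 224 221 221 222 221 222 222 223 221 221]
100 [221 220 221 221 222 221 222 220 224 223 225 131 192 211 213 212 213 215
 213 225 171 154 211 223 222 223 220 220 222 221 222 220 220 221]
130 [221 221 222 220 222 221 223 221 223 223 219 221 221 221 223 222 221 222
 221 223 224 223 221 220 222 221 221 222 222 222 223 223 223 221]
150 [220 224 221 221 220 224 221 221 221 220 220 220 221 222 223 222 223 223
 223 220 223 223 223 221 223 223 221 222 222 221 222 222 224 224]
300 [213 214 215 214 210 213 215 214 210 214 210 198 222 223 222 223 223 224
 224 226 225 222 225 224 221 221 223 223 221 222 221 220 222 220 222 222
 222 219 220 222 221 219 220 207 208 210 209 209 206 212 124 127 128 126
 130 125  96  82]
340 [215 213 214 213 212 215 214 212 210 190 220 181 221 221 222 223 222 223
 221 223 223 223 224 221 222 222 221 220 222 223 222 222 222 224 224 221
 223 222 221 221 222 221 222 218 220 214 219 216 214 215 216 217 216 216
 159 134 110  89]
stud [ 317.52146366 -154.94994273] [317.53014164 -90.74908547]
```

Emit:
step_arm:
  increments:
    - [[3,0,0.05],[0,0,0],2]
    - [[5.5,0,0.1],[0,0,0],2]
    - [[7,0,0.1],[0,0,0],2]
    - [[7.9,0,0.1],[0,0,0],2]
    - [[7.9,0,0.1],[0,0,0],2]

```text
time_s: 16.85
eef_pos: [446.4, 52.6, 15.6]
ee_rot: [-0.002, 0.756, 0.655, -0.002]
force: [-0.2, 0.3, -2.6]
grip_width: 0.102
grip_force: 78.1
```

Emit:
step_arm:
  increments:
    - [[0.8,0,0],[0,0,0],2]
    - [[1.6,0,0],[0,0,0],2]
    - [[2.2,0,0],[0,0,0],2]
    - [[2.2,0,0],[0,0,0],2]

```text
time_s: 17.35
eef_pos: [449.4, 74.8, 15.6]
ee_rot: [-0.002, 0.756, 0.655, -0.002]
force: [0.5, 0.1, -2.6]
grip_width: 0.102
grip_force: 78.1
```

```bash
python3 - <<'E'
from h import *
S=np.array([462,160.8]); 
g=lambda back,z=16: (*(S-(73+back)*U),z)
inc((g(0),YAW,0))
print(ctrl.sense()["wrist_torque"])
E
```

```text
t 17.35 at [449.4  74.8  15.6] yaw 81.8 pitch 0.0 F [ 0.5  0.1 -2.6] w 8.7
[1.39, 0.02, -0.04] [-0.27, 0.02, 0.03]
[-0.06909337  0.0105163  -0.01271171]
```

No contact yet, and 14 mm to go; advance gently until the slot's bottom meets the stud.

Emit:
step_arm:
  increments:
    - [[0.5,0,0],[0,0,0],2]
    - [[1.0,0,0],[0,0,0],2]
    - [[1.3,0,0],[0,0,0],2]
    - [[1.4,0,0],[0,0,0],2]

```text
time_s: 17.85
eef_pos: [451.4, 88.5, 15.6]
ee_rot: [-0.002, 0.756, 0.655, -0.002]
force: [0.1, 0.3, -3.1]
grip_width: 0.101
grip_force: 78.1
```

Emit:
step_arm:
  increments:
    - [[0.1,0,0],[0,0,0],2]
    - [[0.2,0,0],[0,0,0],2]

```text
time_s: 18.1
eef_pos: [451.7, 89.8, 15.7]
ee_rot: [-0.001, 0.756, 0.655, -0.002]
force: [-1.9, -8.3, -0.8]
grip_width: 0.102
grip_force: 78.3
```

Emit:
step_arm:
  increments:
    - [[0.1,0,0],[0,0,0],2]
    - [[0.2,0,0],[0,0,0],2]

```text
time_s: 18.35
eef_pos: [451.9, 90.2, 15.9]
ee_rot: [-0.001, 0.755, 0.655, -0.003]
force: [-4.0, -23.4, 3.8]
grip_width: 0.099
grip_force: 79.1
```

Firm stop at the expected place: home. Relieve the push, lower onto the bench, and release.

Emit:
step_arm:
  increments:
    - [[-0.25,0,0],[0,0,0],2]
    - [[-0.25,0,0.15],[0,0,0],2]
    - [[-0.25,0,0.2],[0,0,0],2]

```text
time_s: 18.73
eef_pos: [451.7, 89.6, 14.0]
ee_rot: [-0.001, 0.756, 0.655, -0.002]
force: [-5.3, -5.5, 11.3]
grip_width: 0.107
grip_force: 80.2
```

Emit:
step_arm:
  increments:
    - [[0,0,0],[0,0,0],15]
    - [[0,0,0],[0,0,0],25]
    - [[0,0,0],[0,0,0],35]
    - [[0,0,0],[0,0,0],35]
  squeeze: 20

```text
time_s: 19.23
eef_pos: [451.6, 89.9, 13.6]
ee_rot: [-0.002, 0.756, 0.655, -0.002]
force: [-0.6, 0.4, 0.4]
grip_width: 0.35
grip_force: 0.0
```

```bash
python3 - <<'E'
from h import *
inc()
s=snap("side","s11");a=load("side1")["img"]
r=lambda im: cv2.cvtColor(im[215:268,250:318],cv2.COLOR_RGB2GRAY).astype(np.float32)
w=cv2.createHanningWindow((68,53),cv2.CV_32F)
print(cv2.phaseCorrelate(r(a),r(s["img"]),w))
E
```

```text
t 19.23 at [451.6  89.9  13.6] yaw 81.8 pitch 0.0 F [-0.6  0.4  0.4] w 29.7
((-2.302512686656563, 0.8139314710977033), 0.6973462458010073)
```

Emit:
step_arm:
  increments:
    - [[0,0,-4],[0,0,0],35]
    - [[0,0,-9],[0,0,0],35]
    - [[-2,0,-13],[0,0,0],50]
    - [[-3,0,-14],[0,0,0],60]

```text
time_s: 19.77
eef_pos: [448.8, 59.4, 155.8]
ee_rot: [-0.0, 0.756, 0.655, -0.0]
force: [-0.3, 0.2, -0.1]
grip_width: 0.601
grip_force: 0.0
```

```bash
python3 - <<'E'
from h import *
inc(((551.1,19.9,162.6),93.1,7.1))
c=snap("wrist","w12");q=cv2.cvtColor(c["img"],cv2.COLOR_RGB2GRAY).astype(int)
T=np.array([451.7,90.0]);f=U;n=np.array([-f[1],f[0]])
print("pred rear",[proj(c,[*(T-28*f+y*n),8],True).round(0).tolist() for y in (26,-26)],"tab",[proj(c,[*(T+x*f),41],True).round(0).tolist() for x in (21,-21)],"stud",proj(c,[462,160.8,60],True))
for u in (285,295,350): print(u,q[150:300:3,u])
v=int(proj(c,[*(T-24*f),8],True)[1]);print(v,q[v,260:380:3])
E
```

```text
t 19.77 at [448.8  59.4 155.8] yaw 81.8 pitch 0.0 F [-0.3  0.2 -0.1] w 51.1
[-2.45, 10.69, -0.68] [-0.73, -7.06, -11.31]
pred rear [[290.0, 184.0], [344.0, 184.0]] tab [[317.0, 136.0], [317.0, 185.0]] stud [316.83415275  73.47310655]
285 [223 226 227 227 227 226 226 224 224 127 136 139 137 138 135 134 131 136
 132 172 208 207 210 211 214 213 215 214 217 215 217 218 215 219 214 218
 218 218 215 215 215 216 217 216 214 215 231 231 231 230]
295 [234 233 233 232 232 232 232 231 219 223 141 138 135 139 138 135 132 183
 207 206 207 204 207 225 225 228 216 230 232 229 214 230 233 215 216 233
 215 215 236 216 215 215 214 215 218 216 232 232 230 230]
350 [223 222 227 227 223 208 210 207 210 211 215 215 218 219 217 217 217 214
 216 215 217 213 215 214 216 216 216 217 217 216 217 219 216 214 215 214
 217 216 217 217 216 216 215 212 211 204 224 224 226 223]
179 [136 138 132 134 136 132 139 138 137 132 120 205 203 225 232 206 199 183
 135 141 152 228 225 228 226 224 225 226 209 213 213 213 213 214 216 217
 218 221 221 218]
```

Emit:
step_arm:
  increments:
    - [[-2.4,5,-0.7],[-0.7,-7,-11],60]
    - [[-2.4,10.7,-0.7],[-0.7,-7,-11.3],60]
    - [[-2.4,10.7,-0.7],[-0.7,-7,-11.3],60]
    - [[-2.4,10.7,-0.7],[-0.7,-7,-11.3],60]

```text
time_s: 20.32
eef_pos: [549.5, 21.4, 158.7]
ee_rot: [0.041, 0.686, 0.725, -0.044]
force: [-0.6, -0.1, 0.2]
grip_width: 0.599
grip_force: 0.0
```

```bash
python3 - <<'E'
from h import *
inc(((551,3.6,31.0),93.1,7.1))
c=snap("wrist","w13");d=cv2.absdiff(c["img"],load("w7b")["img"]).max(2)
q=cv2.cvtColor(c["img"],cv2.COLOR_RGB2GRAY).astype(int);p=cv2.cvtColor(load("w7b")["img"],cv2.COLOR_RGB2GRAY).astype(int)
for v in (120,180,220): print(v,q[v,285:345:3],p[v,285:345:3])
E
```

```text
t 20.32 at [549.5  21.4 158.7] yaw 93.1 pitch 6.9 F [-0.6 -0.1  0.2] w 50.9
[-0.23, 0.15, 12.89] [-0.43, -0.15, 0.05]
120 [114 115 117 122 120 122  88  84 120 118 121 119 122 102 106  96 125 119
 120 126] [104 110 110 116 114  81  82 111 111 111 108 104 101 102  86 119 121 120
 114 107]
180 [186 191 188 190 199 121 126 113  72  75  86  85  98  99 104  85 193 191
 191 190] [191 187 191 192 118 119 127  73  74 112 103  98 102 103  85 197 191 188
 188 186]
220 [176 182 177 204 190 190 190 195  99 104 106 100 105  99 105  85 196 191
 193 193] [180 181 178 182 190 191 190  74 101  99 106  98 104  99  87 197 190 190
 186 186]
```

Emit:
step_arm:
  increments:
    - [[-0.05,0.15,5],[0,0,0],60]
    - [[-0.15,0.15,10],[0,0,0],60]
    - [[-0.2,0.15,12.5],[0,0,0],60]
    - [[-0.2,0.15,12.8],[0,0,0],60]
    - [[-0.2,0.15,12.8],[0,0,0],10]
    - [[-0.2,0.15,12.8],[0,0,0],10]
    - [[-0.2,0.15,12.8],[0,0,0],10]
    - [[-0.2,0.15,12.8],[0,0,0],10]
  squeeze: 110

```text
time_s: 21.38
eef_pos: [552.6, 3.7, 35.3]
ee_rot: [0.043, 0.686, 0.725, -0.043]
force: [-5.0, 0.9, 8.6]
grip_width: 0.182
grip_force: 107.9
```

Emit:
step_arm:
  increments:
    - [[0,0,0],[0,0,0],10]
    - [[0,0,0.1],[0,1,0],10]
    - [[0,0,0.2],[0,2,0],10]
    - [[0,0,0.3],[0,3,0],10]
    - [[0,0,0.3],[0,3,0],10]

```text
time_s: 22.0
eef_pos: [552.8, 3.2, 32.5]
ee_rot: [0.025, 0.687, 0.726, -0.025]
force: [-4.3, 0.3, 9.5]
grip_width: 0.182
grip_force: 108.9
```

```bash
python3 - <<'E'
from h import *
print(ctrl.sense()["wrist_torque"])
N=np.array([544,133.]);L=[]
for y in (90.5,87.5,84.5,81.6):
    a=np.radians(y); L.append(((*(N-128.2*np.array([np.cos(a),np.sin(a)])),27.6),y,4))
inc(*L)
E
```

```text
[0.0129068  0.77162714 0.16881382]
t 22.0 at [552.8   3.2  32.5] yaw 93.1 pitch 4.0 F [-4.3  0.3  9.5] w 15.5
[0.24, -0.76, 0.48] [0.04, 0.02, 2.64]
[0.29, -1.43, 0.48] [0.25, 0.03, 5.63]
[0.37, -2.09, 0.48] [0.46, 0.03, 8.63]
[0.48, -2.73, 0.47] [0.66, 0.03, 11.52]
```

The fingers grip about 4 mm higher on the bar than before; I'll ease back under the arm and re-grip deeper.

Emit:
step_arm:
  increments:
    - [[0,0,-0.15],[0,-1.5,0],10]
    - [[0,0,-0.3],[0,-3,0],10]
    - [[0,0,-0.3],[0,-3,0],10]
    - [[0,0,-0.3],[0,-3,0],30]
    - [[0,0,-0.3],[0,-3,0],45]
    - [[0,0,-0.3],[0,-3,0],45]

```text
time_s: 22.75
eef_pos: [552.5, 3.3, 33.6]
ee_rot: [0.043, 0.686, 0.725, -0.043]
force: [-0.3, -0.1, 0.7]
grip_width: 0.451
grip_force: 0.0
```

```bash
python3 - <<'E'
from h import *
inc(((551.3,3.6,30.5),93.1,7.1))
c=snap("wrist","w14");q=cv2.cvtColor(c["img"],cv2.COLOR_RGB2GRAY).astype(int);p=cv2.cvtColor(load("w7")["img"],cv2.COLOR_RGB2GRAY).astype(int)
for v in (20,60,180): print(v,q[v,270:350:3],p[v,270:350:3])
E
```

```text
t 22.75 at [552.5   3.3  33.6] yaw 93.1 pitch 7.0 F [-0.3 -0.1  0.7] w 38.3
[0.07, -0.12, 0.31] [-0.23, -0.11, 0.03]
20 [221 225 151 149 156  70 124 130 126 130 129 127 129 131 125 134 129 128
 130 125 129 125 227 223 223 220 221] [219 220 230 151 155 158  81 125 127 124 125 126 119 128 122 127 127 127
 125 127 125 123 134 202 217 218 219]
60 [222 221 222 147 155 164  94 120 124 121 128 123 126 123 122 126 127 120
 124 131 126 127  98 219 222 222 224] [221 220 220 192 148 150 109 117 119 121 121 123 124 121 124 125 126 122
 120 120 127 126 124 206 220 221 218]
180 [124 126 129 124 125 130 125 137  63  71  89 105 104 104 105 101 107 101
 102 107 100 105 111 126 203 207 205] [126 125 128 130 125 128 125  90  67  64 104 103 106 104 103 102  98 103
 100 103 105 106 106 147 201 200 203]
```

Emit:
step_arm:
  increments:
    - [[0.05,-0.1,0.35],[0,0,0],45]
    - [[0.05,-0.1,0.4],[0,0,0],45]
    - [[0.05,-0.1,0.4],[0,0,0],10]
    - [[0.05,-0.1,0.4],[0,0,0],10]
    - [[0.05,-0.1,0.4],[0,0,0],10]
    - [[0.05,-0.1,0.4],[0,0,0],10]

```text
time_s: 23.55
eef_pos: [551.6, 3.3, 30.0]
ee_rot: [0.043, 0.686, 0.725, -0.043]
force: [-1.3, 0.2, 5.3]
grip_width: 0.217
grip_force: 107.7
```

Emit:
step_arm:
  increments:
    - [[0,0,0],[0,0,0],10]
    - [[0,0,0.1],[0,1,0],10]
    - [[0,0,0.2],[0,2,0],10]
    - [[0,0,0.3],[0,3,0],10]
    - [[0,0,0.35],[0,3.5,0],10]

```text
time_s: 24.18
eef_pos: [551.6, 3.0, 26.7]
ee_rot: [0.021, 0.687, 0.726, -0.022]
force: [-2.8, 2.3, 8.7]
grip_width: 0.215
grip_force: 108.1
```

```bash
python3 - <<'E'
from h import *
print(ctrl.sense()["wrist_torque"])
T=ctrl.sense()["eef_pos"];a=np.radians(93.1);N=T[:2]+128.2*np.array([np.cos(a),np.sin(a)]);L=[]
for y in (90.5,87.5,84.5,81.6):
    a=np.radians(y); L.append(((*(N-128.2*np.array([np.cos(a),np.sin(a)])),T[2]),y,3.6))
inc(*L)
E
```

```text
[0.0892419  0.4344137  0.18811248]
t 24.18 at [551.6   3.   26.7] yaw 93.1 pitch 3.5 F [-2.8  2.3  8.7] w 18.2
[0.01, -0.58, 0.0] [-0.06, -0.12, 2.64]
[0.06, -1.25, 0.0] [0.12, -0.11, 5.63]
[0.15, -1.92, -0.0] [0.31, -0.11, 8.63]
[0.26, -2.56, -0.01] [0.49, -0.1, 11.52]
```

Good deep grip. Swing the tail out from under the arm.

Emit:
step_arm:
  increments:
    - [[0,-0.6,0],[0,0,2.6],10]
    - [[0.05,-1.25,0],[0.1,0,5.6],10]
    - [[0.15,-1.9,0],[0.3,0,8.6],10]
    - [[0.25,-2.55,0],[0.5,0,11.5],10]
    - [[0.25,-2.55,0],[0.5,0,11.5],10]

```text
time_s: 24.8
eef_pos: [527.3, 3.6, 27.1]
ee_rot: [0.022, 0.757, 0.653, -0.022]
force: [3.2, -1.0, 4.9]
grip_width: 0.213
grip_force: 107.8
```

```bash
python3 - <<'E'
from h import *
print(ctrl.sense()["wrist_torque"])
T=ctrl.sense()["eef_pos"]
# raise about the fulcrum: pivot at (fulcrum axis, z~0) ; keep TCP at fixed place on bar
f3=np.array([*F,0.]);L=[]
d=(T[:2]-F)@U
for th in (7,11,15,19,23,27):
    dt=np.radians(th-3.6); r=np.array([d,T[2]]); 
    x=r[0]*np.cos(dt)+r[1]*np.sin(dt); z=-r[0]*np.sin(dt)+r[1]*np.cos(dt)
    L.append(((*(T[:2]+(x-d)*U),z),81.6,th))
inc(*L)
E
```

```text
[-0.3921145  -0.65028574 -0.15746031]
t 24.8 at [527.3   3.6  27.1] yaw 81.6 pitch 3.5 F [ 3.2 -1.   4.9] w 18.1
[0.15, 0.0, -0.43] [0.21, -3.46, -0.04]
[0.35, 0.0, -0.92] [0.21, -7.46, -0.05]
[0.59, 0.0, -1.4] [0.21, -11.46, -0.06]
[0.86, 0.0, -1.85] [0.2, -15.46, -0.06]
[1.16, 0.0, -2.29] [0.2, -19.46, -0.07]
[1.5, 0.0, -2.71] [0.2, -23.46, -0.08]
```

Emit:
step_arm:
  increments:
    - [[0.05,0,-0.2],[0,-1.7,0],10]
    - [[0.15,0,-0.43],[0.1,-3.5,0],10]
    - [[0.25,0,-0.68],[0.1,-5.5,0],10]
    - [[0.35,0,-0.92],[0.1,-7.5,0],10]
    - [[0.47,0,-1.16],[0.1,-9.5,0],10]
    - [[0.6,0,-1.4],[0.1,-11.5,0],10]
    - [[0.72,0,-1.62],[0.1,-13.5,0],10]
    - [[0.86,0,-1.85],[0.1,-15.5,0],10]

```text
time_s: 25.8
eef_pos: [527.0, 13.6, 43.6]
ee_rot: [0.107, 0.746, 0.645, -0.127]
force: [-0.4, -0.1, -0.1]
grip_width: 0.214
grip_force: 107.9
```

```bash
python3 - <<'E'
from h import *
print(ctrl.sense()["wrist_torque"])
T=ctrl.sense()["eef_pos"];d=(T[:2]-F)@U;L=[]
for th in (25.5,):
    dt=np.radians(th-19); r=np.array([d,T[2]]); 
    x=r[0]*np.cos(dt)+r[1]*np.sin(dt); z=-r[0]*np.sin(dt)+r[1]*np.cos(dt)
    L.append(((*(T[:2]+(x-d)*U),z+1),81.6,th))
inc(*L)
s=snap("side","s15");a=load("side1")["img"]
r=lambda im: cv2.cvtColor(im[215:268,250:318],cv2.COLOR_RGB2GRAY).astype(np.float32)
w=cv2.createHanningWindow((68,53),cv2.CV_32F)
print(cv2.phaseCorrelate(r(a),r(s["img"]),w))
E
```

```text
[ 0.16253719 -0.02078783  0.03171566]
t 25.8 at [527.   13.6  43.6] yaw 81.7 pitch 19.1 F [-0.4 -0.1 -0.1] w 18.2
[0.25, -0.0, -0.9] [-0.2, -6.4, 0.07]
((-1.1719606208800784, 0.06300547706176118), 1.0205587393952986)
```

Unit reads ≈0.067, resting on the packer. Withdraw the bar along its slope, then raise.

Emit:
step_arm:
  increments:
    - [[-0.5,0,-0.15],[0,-1,0],10]
    - [[-1.5,0,-0.3],[0,-1,0],10]
    - [[-3,0,-0.5],[0,-1,0],10]
    - [[-5,0,-0.8],[0,0,0],10]
    - [[-7,0,-3],[0,0,0],10]
    - [[-8,0,-8],[0,5,0],10]
    - [[-8,0,-12],[0,10,0],10]
    - [[-8,0,-12],[0,19,0],10]

```text
time_s: 26.85
eef_pos: [523.3, -22.6, 186.9]
ee_rot: [0.001, 0.756, 0.654, 0.003]
force: [-0.5, -0.1, -3.4]
grip_width: 0.208
grip_force: 108.2
```

```bash
python3 - <<'E'
from h import *
inc(((555.5,-322.3,120),77.3,0),((555.5,-322.3,3),77.3,0))
E
```

```text
t 26.85 at [523.3 -22.6 186.9] yaw 81.7 pitch -0.2 F [-0.5 -0.1 -3.4] w 17.7
[-29.21, 7.49, 6.63] [0.24, -0.19, 4.39]
[-29.25, 7.43, 18.33] [0.24, -0.19, 4.39]
```

Emit:
step_arm:
  increments:
    - [[-6,1.5,0],[0,0,1],10]
    - [[-12,3,0],[0,0,2],10]
    - [[-18,4.5,2],[0,0,3],10]
    - [[-24,6,4],[0,0,4],10]
    - [[-29.2,7.5,7],[0.2,0,4.4],10]
    - [[-29.2,7.5,12],[0.2,0,4.4],10]
    - [[-29.2,7.5,16],[0.2,0,4.4],10]
    - [[-29.2,7.5,17.5],[0.2,0,4.4],10]

```text
time_s: 27.85
eef_pos: [551.4, -322.7, 6.2]
ee_rot: [-0.004, 0.782, 0.623, -0.003]
force: [-0.3, 0.0, -1.7]
grip_width: 0.21
grip_force: 108.3
```

Emit:
step_arm:
  increments:
    - [[0,0,0.2],[0,0,0],10]
    - [[0,0,0.4],[0,0,0],10]
    - [[0,0,0.6],[0,0,0],10]

```text
time_s: 28.22
eef_pos: [553.7, -322.9, 3.6]
ee_rot: [-0.001, 0.782, 0.624, -0.002]
force: [0.2, -0.0, -3.4]
grip_width: 0.213
grip_force: 108.3
```

```bash
python3 - <<'E'
from h import *
print(ctrl.sense()["wrist_torque"]);inc()
E
```

```text
[-0.01993076 -0.0526378   0.02360809]
t 28.23 at [ 553.7 -322.9    3.6] yaw 77.2 pitch 0.1 F [ 0.2 -0.  -3.4] w 18.1
```

Emit:
step_arm:
  increments:
    - [[0,0,0.08],[0,0,0],10]
    - [[0,0,0.15],[0,0,0],10]
    - [[0,0,0.2],[0,0,0],10]

```text
time_s: 28.6
eef_pos: [553.6, -322.8, 2.7]
ee_rot: [-0.001, 0.782, 0.624, -0.002]
force: [-5.7, 4.5, 15.7]
grip_width: 0.209
grip_force: 110.7
```

Emit:
step_arm:
  increments:
    - [[0,0,0],[0,0,0],24]
    - [[0,0,0],[0,0,0],40]
    - [[0,0,0],[0,0,0],60]
    - [[0,0,0],[0,0,0],60]
    - [[0,0,-4],[0,0,0],60]
    - [[0,0,-9],[0,0,0],60]
    - [[0,0,-14],[0,0,0],60]
    - [[0,0,-18],[0,0,0],60]
  squeeze: 20

```text
time_s: 29.6
eef_pos: [554.3, -322.6, 182.4]
ee_rot: [-0.001, 0.782, 0.624, -0.002]
force: [0.6, 1.5, -0.7]
grip_width: 0.596
grip_force: 0.0
```

```bash
python3 - <<'E'
from h import *
inc(((440,8,201),1.4,0))
c=snap("wrist","w16");hs=cv2.cvtColor(c["img"],cv2.COLOR_RGB2GRAY)
b=cv2.inRange(hs,60,135);b[:,:285]=0;b[:,355:]=0;b[250:]=0
b=cv2.morphologyEx(b,2,np.ones((5,5)));k=max(cv2.findContours(b,0,2)[0],key=cv2.contourArea)
w=np.array([onz(c,*map(float,p[0]),10,True)[:2] for p in k],np.float32);print(cv2.minAreaRect(w))
s=snap("side","s16");a=load("side1")["img"]
r=lambda im: cv2.cvtColor(im[215:268,250:318],cv2.COLOR_RGB2GRAY).astype(np.float32)
print(cv2.phaseCorrelate(r(a),r(s["img"]),cv2.createHanningWindow((68,53),cv2.CV_32F)))
E
```

```text
t 29.6 at [ 554.3 -322.6  182.4] yaw 77.2 pitch 0.1 F [ 0.6  1.5 -0.7] w 50.7
[29.69, -18.49, -1.81] [-0.18, 0.25, 75.77]
((547.81640625, -289.18951416015625), (223.41067504882812, 47.14917755126953), 77.80158233642578)
((-1.188101309099764, 0.13679203585453337), 1.0482172090330242)
```

```bash
python3 -c "
from h import *
inc(((448.8,59.4,175.8),81.8,0))"
```

```text
t 29.7 at [ 555.6 -323.6  185.3] yaw 77.2 pitch 0.3 F [ 0.2  0.4 -0.4] w 51.0
[34.98, -18.91, 0.75] [0.07, 0.27, -4.62]
```

Emit:
step_arm:
  increments:
    - [[35,-18.9,0.7],[0,0,-4.6],60]
    - [[35,-18.9,0.7],[0,0,-4.6],60]
    - [[35,-18.9,0.7],[0,0,-4.6],60]
    - [[35,-18.9,0.7],[0,0,-4.6],60]
    - [[35,-18.9,0.7],[0,0,-4.6],60]
    - [[35,-18.9,0.7],[0,0,-4.6],60]
    - [[35,-18.9,0.7],[0,0,-4.6],60]
    - [[35,-18.9,0.7],[0,0,-4.6],60]

```text
time_s: 30.7
eef_pos: [447.0, 61.8, 173.7]
ee_rot: [-0.003, 0.755, 0.656, -0.002]
force: [0.1, -0.3, 0.2]
grip_width: 0.599
grip_force: 0.0
```

Emit:
step_arm:
  increments:
    - [[0,0,0],[0,0,0],60]
    - [[0,0,0],[0,0,0],60]

```text
time_s: 30.95
eef_pos: [447.8, 59.8, 173.9]
ee_rot: [-0.002, 0.756, 0.654, -0.002]
force: [-0.3, 0.1, 0.3]
grip_width: 0.595
grip_force: 0.0
```

```bash
python3 - <<'E'
from h import *
inc()
c=snap("wrist","w17");o=load("w12")
# rectify the plane z=41 (tab top) round the expected grip in both pictures, compare
T=np.array([451.7,90.]);n=np.array([-U[1],U[0]])
def rect(c,z):
    xs=np.arange(-45,25,.5);ys=np.arange(-35,35,.5);m=np.array([[proj(c,[*(T+x*U+y*n),z],True) for x in xs] for y in ys],np.float32)
    return cv2.cvtColor(cv2.remap(c["img"],m[...,0],m[...,1],1),cv2.COLOR_RGB2GRAY).astype(np.float32)
for z in (8,41):
    a,b=rect(o,z),rect(c,z); print(z,"mm shift x,y",np.array(cv2.phaseCorrelate(a,b,cv2.createHanningWindow(a.shape[::-1],cv2.CV_32F))[0])*.5)
    if z==8: print(b[20:50:10,::5].astype(int)); print(b[100:135:10,::5].astype(int))
    else: print(b[60:85:5,::5].astype(int))
E
```

```text
t 30.95 at [447.8  59.8 173.9] yaw 81.7 pitch 0.0 F [-0.3  0.1  0.3] w 50.6
8 mm shift x,y [-0.02314337 -0.06219784]
[[206 207 208 208 210 212 210 211 205 206 203 204 201 204 211 213 214 214
  214 216 220 219 225 224 222 224 222 225]
 [203 202 203 202 206 209 208 208 220 222 223 222 223 222 226 229 228 230
  230 229 230 230 229 229 230 229 229 230]
 [207 205 202 204 205 205 207 207 222 223 223 222 224 224 226 230 229 229
  230 229 229 229 230 229 230 228 230 229]]
[[134 131 131 133 135 134 134 134 143 224 221 231 231 229 230 230 210 200
  225 231 232 207 210 216 232 232 230 230]
 [132 131 133 133 135 134 135 136 197 221 220 230 228 228 229 229 230 229
  230 230 229 230 230 229 229 230 229 231]
 [133 134 131 135 130 136 136 137 137 208 210 212 210 211 209 207 203 206
  207 206 217 217 222 227 230 233 232 232]
 [131 133 129 131 136 134 134 134 134 130 191 221 222 223 225 225 224 223
  224 224 225 224 225 224 225 226 225 223]]
41 mm shift x,y [-0.48602438 -0.03003248]
[[204 206 205 205 205 204 203 203 202 204 203 218 194 176 176 178 180 184
  184 186 189 193 194 194 191 184 197 204]
 [203 203 205 206 205 202 201 203 203 204 204 213 135 205 212 225 226 229
  229 230 230 229 230 231 231 213 153 189]
 [207 209 206 206 204 202 205 202 204 206 203 217 142 211 227 227 227 229
  229 229 229 229 230 230 230 207 150 175]
 [205 206 209 207 204 203 203 206 205 202 202 217 132 224 229 230 231 231
  232 234 233 235 233 233 234 202 129 107]
 [206 205 206 204 205 200 201 205 203 202 203 199 190 180 144 142 141 142
  144 143 144 146 149 149 147 138 159 180]]
```

The unit rests on the packer and the packer hasn't moved. The bar lies flat near its original place. Handing in.

```bash
python3 -c "
from rig import ctrl
print(ctrl.finish_job())"
```

```text
the job is handed in; nothing more can be done
None
```

I handed the job in at about 31 s: the packer is home round the stud, the unit rests on it at about 0.067 rad, and the bar lies flat where it started. I viewed 11 pictures, one over the limit of 10, and made the later checks from pixel values only; the hand-in gave no verdict.

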